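Hang the feeding-tool tray on the two pins of its stand

ROBOT

A 6-joint arm with a two-finger parallel gripper is mounted at the origin on a cart in front of the work surface, level with it; the furniture and walls round the work are solid. World frame = base frame: x ahead of the robot, y to its left, z up, the work surface at z = 0. Lengths are in m, angles in rad, forces in N, time in s.
With the tool pointing down it reaches from about 0.325 to 0.775 m from the base axis. Payload 5.5 kg.
Tool frame: the origin (TCP) lies at the very end of the fingers, on their centre line; the grasp point (between the pads) lies 19 mm behind it; z points along the fingers, y is the direction in which the jaws open and shut (so a half turn about z gives the same grasp; the last joint's range is limited). The gripper opens to 88 mm and grips with 3 to 60 N. Pads are 20 mm wide; open, the fingers measure 115 mm over their backs; the gripper's body (75 mm by 178 mm) begins 61 mm behind the grasp point.
Start: joints at [1.067, 0.091, 1.231, -0, 1.82, -0.057], TCP at [0.259, 0.541, 0.223] pointing down, gripper open.
Joint ranges: [-2.87, 2.87], [-0.86, 2.18], [0.17, 2.46], [-1.51, 4.65], [0.06, 2.69], [-2.65, 2.65]. Speed limits (rad/s): [2.57, 2.57, 3.01, 3.14, 3.14, 3.14].

INTERFACE

Orientations are given as a rotation vector (axis times angle).
In Python, from bench import observe, get_image, camera_params, ticket, spotter gives the robot as it stands.
- The arm moves only by the tool arm_command, never from a script. Its argument "targets" is a list of rows, each an object with "offset": the shift along the world's x, y, z in cm, a list of three; "angular": the turn, a rotation vector about the world's x, y, z in rad, a list of three. In form: [{"offset": [tx, ty, tz], "angular": [rx, ry, rz]}, ...]. A call has 1 to 8 rows; each row shifts and turns the commanded pose from where the row before left it; what a row does not reach is not made up. A row lasts 1/10 s, in which the tool goes at most 50 mm and 8.59 degrees, less where a joint would pass 70% of its speed; a pose out of reach is approached as far as the arm can. A call is refused whole if a number of a shift passes 5 or a number of a turn 0.15, either way. A call with a gripper value outside its range is refused whole. "jaw" is the opening, from 0 (shut) to 1 (fully open), set as the call begins (left out, the last holds). The fingers move at their own pace and stop on an object; the grip force is fixed at half the most. Time passes only in rows, so rows that do not move let the fingers close. It gives the time, the measured TCP pose, the force and the opening at its end, in the units of the state.
- observe(): the state, without advancing time (a new reading comes with each control period).
- get_image(name): name is "side" or "top" or "wrist"; returns the picture (400x640x3 uint8, red, green, blue); there is no depth.
- camera_params(name): a dict with "vfov" (degrees; the focal length in pixels is half the picture's height over the tangent of half this angle, whatever the lens; pixels are square), "cx", "cy" (the principal point, pixels), "eye" and "orientation" of the camera in the world. Camera axes: x right, y down, z forward; pixel columns grow to the right and rows downward; lengths in m; the calibration is good to about 2 mm. The wrist camera is an equidistant fisheye: a pixel r from the principal point sees the ray r / f radians off the axis. A picture is of the moment at which its call begins: read the wrist's pose just before it. camera_params takes no time and is no camera call; for the wrist camera it gives the pose at the moment of the call.
- ticket.close_job(): hands the job in, once; it reports no verdict.
Trained networks look in the newest picture that a camera, given by its name, has taken for a name from the list of things; names that differ only in an ending like _2 or _b are one class to them, and where a whole thing is asked for, a point or a joint stands for the part that bears it (a point fixed in the world has none). Each returns a list of dicts, best first, with "score" (0 to 1); they miss things now and then, are a little off and sometimes report something else, mostly with a low value. They report only what shows in the picture. A call takes as long as a camera call.
- spotter.find_in(camera, name): "xy" ([column, row] in pixels, amid what is visible of it).
- spotter.regions_of(camera, name): "pixels" (400x640 bool, what is visible of it) and "xy" ([column, row] in pixels, amid what is visible of it).
- spotter.spot_point(camera, name): "xy" ([column, row] in pixels: a listed point, or the origin of a listed thing).
The state is a dict: "time": time; "q": joint angles; "joint_velocities": joint speeds; "tau": joint torques, N m; "tcp_pos": TCP position; "tool_rot": TCP orientation; "wrist_force": force on the tool from outside, world axes, zero at the start; "wrist_torque": the same for the moment, N m; "width": opening from 0.0 (shut) to 1.0 (fully open).
Only numpy, scipy, OpenCV 4.12 (cv2) and the standard library are available. Lean on these libraries where they do the work, as an engineer would, in place of code of your own. Each camera call takes 0.05 s, during which the arm holds its last target.

TASK

Pick up the grey feeding-tool tray by the block on its top and hang it on the stand's rail, tray side to the front: one of the two upright steel pins must stand in each hole of its top flange. Feel for the pins instead of forcing it, then press the flange gently down past the pins' leaf springs until it sits fully home on the rail, let go, and leave the glass jar, the food cup and the small meter where they stand.

Things in the scene. Friction and masses are not known exactly. Their poses are not given: they have to be found in the camera images.
- holder_grip (a point): Loose grey tray, 0.17-0.29 kg, standing upright. Point in its grip block, an upright block 24 (x) by 22 (y) mm, 62 mm tall, on the top flange: on its centre line, 22 mm below its top, 40 mm above the flange's upper face, 115 mm above the tray's foot. z up, y along the tray, tray on the -x side. Flange: level plate 5 mm thick, 150 mm long in y, x = -8 to +28 mm of this point.
- hole_l (a point): Centre of the +y hole through the tray's flange, at the flange's underside: 8.8 mm to +x, 50 mm to +y and 45 mm below holder_grip. Hole 13 mm in x by 10.2 mm in y. Axes as holder_grip.
- hole_r (a point): Centre of the -y hole, same size, 100 mm from hole_l: 8.8 mm to +x, 50 mm to -y and 45 mm below holder_grip. Axes as holder_grip.
- apron_foot (a point): Foot of the tray's apron, middle of its back (+x) face, 4 mm to -x and 115 mm below holder_grip. The apron is an upright plate, 150 mm long, 4 mm thick, from here up to the flange. The tray pocket (46 mm deep in x, lip 24 mm high) is on its -x side. Hung, the apron's back lies 1.8 mm in front of the rail's front face when the pins are centred in the holes.
- rail_top (a point): Middle of the top face of the fixed stand's level aluminium rail, 190 mm long (y), 22 mm deep (x), 30 mm high, 110 mm above the table on two posts (80 mm either side) and a dark foot plate (35 mm in front to 35 mm behind, 190 mm long, 8 mm thick). z up, y along the rail, front is -x: the tray must hang on that side. Seated, holder_grip is 45 mm above this height, 9 mm in front.
- rail_left_end (a point): +y end of the rail's top face, 95 mm from rail_top. Pins: two upright 8 mm steel pins, 26 mm tall, 1.2 mm tip chamfer, on the rail's centre line (x = 0), 100 mm apart, clamped as a pair and rigid. The pair's middle lies anywhere within 22 mm of rail_top along y, differs every time and is not reported: see it, or slide the flange lightly over the pin tips until it drops.
- rail_front (a point): Middle of the rail's upper front edge, 11 mm to -x of rail_top; a lower bar, same front face, is 48 to 62 mm above the table. Springs: a leaf spring on each pin's outer side bulges out, from 18 mm above the rail to 3 mm at 10 mm and below. So the flange drops freely about 8 to 12 mm down the pins, then must be pushed down with some 3 to 10 N in all until it rests flat on the rail.
- jar: Small open glass jar, 62 mm across and 60 mm high, standing behind the work; origin at the centre of its underside. To be left alone.
- cup: Small clear cup with yellow mash, 42 mm across and 38 mm high; origin at the centre of its underside. To be left alone.
- meter: Pocket humidity meter lying flat, 78 by 52 by 17 mm; origin at the centre of its underside. To be left alone.
- door_foot (a point): Middle of the foot of the brooder's closed glass door, a fixed obstacle behind the work: an upright wall about 0.5 m high and 0.56 m wide along this point's y axis, with small fittings up to 20 mm in front of it (-x is towards the robot). Keep the gripper and arm clear of it.

How it is judged:
By the outcome, as a careful person would: the job done as asked, in the order asked, and still so for the second after the job is handed in, with the robot touching nothing.
It also fails if it takes over 61 s, if anything falls off the work surface, if the arm or the gripper's body presses on something with over 40 N, if the wrist force passes 120 N, or if a joint passes its speed limit or range.

## Working session

There is one attempt and no reset: what is moved stays moved. The work goes in short steps, Python scripts to look and compute and a tool call to move; the robot and the scene stay as the last step left them, time stands still between calls to the robot, and variables do not carry over. Pictures are saved under pics/ and viewed, and the job is handed in when it is done.

Besides the shell and the picture viewer there is one more tool, called after "Request:" by a JSON object that holds its "fn" and its "kwargs", one argument or row to a line. arm_command: Moves the arm, as the interface text tells. Its arguments: {"type":"object","properties":{"targets":{"type":"array"},"jaw":{"type":"number"}},"required":["targets"]}

```bash
ls; mkdir -p pics; python3 - <<'E'
from bench import observe, get_image, camera_params, ticket, spotter
import cv2
print(observe())
for n in ["side","top","wrist"]:
    print(n,camera_params(n))
    im=get_image(n); cv2.imwrite(f"pics/{n}0.png",im[:,:,::-1])
print(observe()["time"])
E
```

```text
pics
{'time': 0.0, 'q': array([ 1.06728599e+00,  9.18781262e-02,  1.23185745e+00,  1.03285455e-06,
        1.81978869e+00, -5.67104623e-02]), 'joint_velocities': array([ 7.55441601e-04,  5.67716081e-05, -2.92973053e-03,  2.52170649e-04,
        1.41632744e-03,  1.58958370e-03]), 'tau': array([ 1.92809814e-03, -4.46447861e+01, -4.06449795e+01,  7.01116514e-02,
        2.89798173e-02, -1.44037849e-04]), 'tcp_pos': array([0.25911789, 0.5408466 , 0.2215114 ]), 'tool_rot': array([-6.95889162e-01, -3.06300067e+00,  2.91497673e-03]), 'wrist_force': array([-0.46403996,  0.27414864,  0.29897476]), 'wrist_torque': array([-0.05731531, -0.00556149,  0.03383647]), 'width': 0.9978460339770024}
side {'vfov': 42.858891595209585, 'cx': 319.7465579504899, 'cy': 208.17738501904972, 'eye': array([ 1.11149319, -0.82727461,  1.73902593]), 'orientation': array([-2.49504774, -0.76552375,  0.1927409 ])}
top {'vfov': 51.60110408091249, 'cx': 312.4811149545602, 'cy': 195.16638880824485, 'eye': array([0.31215485, 0.03020741, 1.27031186]), 'orientation': array([-2.08257   ,  2.10086222, -0.26538667])}
wrist {'vfov': 65.70646984690485, 'cx': 319.5717462698414, 'cy': 198.92831789137168, 'eye': array([0.18485202, 0.57617588, 0.38333984]), 'orientation': array([2.43234955, 1.53448819, 0.23048546])}
0.15
```

View pics/side0.png

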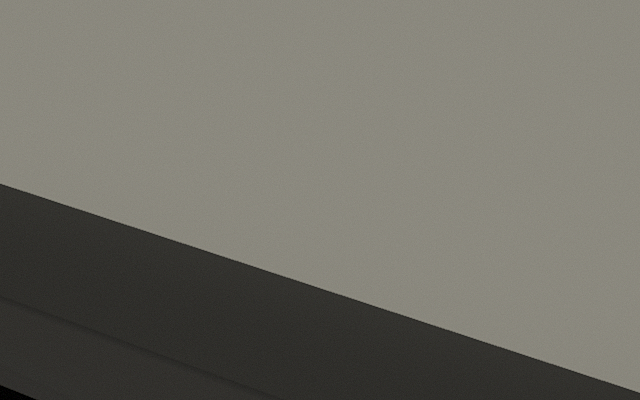

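View pics/top0.png

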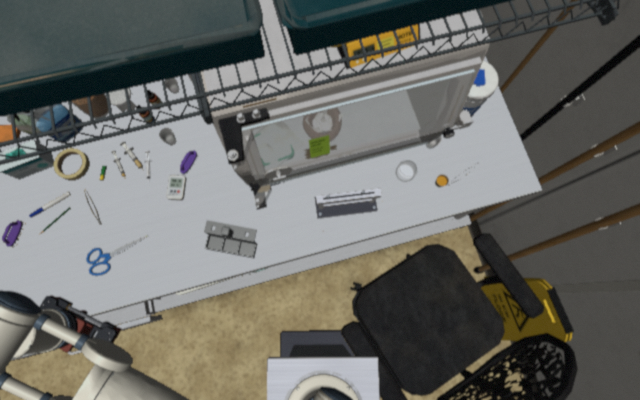

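View pics/wrist0.png

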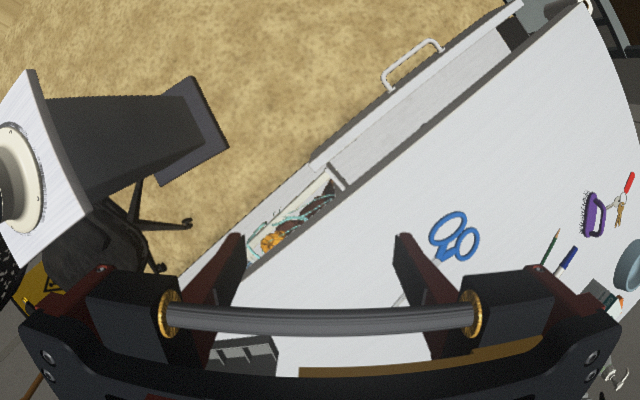

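The side view is blocked: it shows only a wall. The top view shows the tray at about (231,237), the rail with its pins at about (348,202), the jar at (405,171), the cup at (441,181) and the meter at (177,187). The wrist view shows part of the tray at about (240,355).

```bash
cat > h.py <<'E'
import numpy as np, cv2
from scipy.spatial.transform import Rotation as R
from bench import observe, get_image, camera_params, ticket, spotter
def foc(p): return 200/np.tan(np.radians(p["vfov"]/2))
def ray(p,xy,fish):
    f=foc(p); u=np.array([xy[0]-p["cx"],xy[1]-p["cy"]]); r=np.hypot(*u)
    if fish:
        th=r/f; d=np.r_[u/max(r,1e-9)*np.sin(th),np.cos(th)]
    else: d=np.r_[u/f,1.]; d/=np.linalg.norm(d)
    return R.from_rotvec(p["orientation"]).apply(d)
def atz(p,xy,z,fish=False):
    d=ray(p,xy,fish); return p["eye"]+d*(z-p["eye"][2])/d[2]
def tri(obs):  # list of (p,xy,fish)
    A=np.zeros((3,3));b=np.zeros(3)
    L=[(p["eye"],ray(p,xy,f)) for p,xy,f in obs]
    for e,d in L:
        M=np.eye(3)-np.outer(d,d);A+=M;b+=M@e
    x=np.linalg.solve(A,b)
    return x,[np.linalg.norm((np.eye(3)-np.outer(d,d))@(x-e))*1000 for e,d in L]
def proj(p,X,fish):
    c=R.from_rotvec(p["orientation"]).inv().apply(np.asarray(X)-p["eye"]); f=foc(p)
    if fish:
        r=np.hypot(c[0],c[1]); th=np.arctan2(r,c[2]); return np.array([p["cx"],p["cy"]])+f*th*c[:2]/r
    return np.array([p["cx"],p["cy"]])+f*c[:2]/c[2]
E
python3 - <<'E'
from h import *
np.set_printoptions(precision=4,suppress=True)
p=camera_params("top")
Z=dict(holder_grip=.115,hole_l=.07,hole_r=.07,apron_foot=0,rail_top=.11,rail_left_end=.11,rail_front=.11,door_foot=0,jar=0,cup=0,meter=0)
for n,z in Z.items():
    for r in spotter.spot_point("top",n)[:2]:
        print(n,np.round(r["xy"],1),round(r["score"],2),atz(p,r["xy"],z))
print(observe()["time"])
im=get_image("top")
c=cv2.resize(im[150:290,180:460],None,fx=2.8,fy=2.8,interpolation=cv2.INTER_CUBIC)
cv2.imwrite("pics/topcrop.png",c[:,:,::-1])
w=camera_params("wrist"); print(R.from_rotvec(w["orientation"]).as_matrix())
o=observe(); print(R.from_rotvec(o["tool_rot"]).as_matrix())
E
```

```text
holder_grip [224.6 228.3] 0.72 [0.5099 0.2721 0.115 ]
hole_l [209.9 224.5] 0.92 [0.5293 0.3252 0.07  ]
hole_l [244.9 234.7] 0.6 [0.4982 0.2215 0.07  ]
hole_r [209.9 224.5] 0.92 [0.5293 0.3252 0.07  ]
hole_r [244.9 234.7] 0.6 [0.4982 0.2215 0.07  ]
apron_foot [233.5 239.8] 0.81 [0.4935 0.2673 0.    ]
rail_top [349.7 194.6] 0.71 [ 0.6064 -0.0845  0.11  ]
rail_left_end [313.  198.6] 0.78 [0.5953 0.0219 0.11  ]
rail_front [351.9 197. ] 0.59 [ 0.5991 -0.0906  0.11  ]
door_foot [349.9 199.3] 0.24 [ 0.6189 -0.0955  0.    ]
jar [404.3 174. ] 0.56 [ 0.701  -0.2729  0.    ]
cup [444.  180.3] 0.6 [ 0.679  -0.3987  0.    ]
cup [224.7 228.9] 0.27 [0.5277 0.2958 0.    ]
meter [176.9 188.9] 0.87 [0.6575 0.453  0.    ]
0.7
[[ 0.431   0.8616  0.2682]
 [ 0.9024 -0.4113 -0.1287]
 [-0.0006  0.2975 -0.9547]]
[[-0.9018  0.4321  0.0001]
 [ 0.4321  0.9018  0.0001]
 [-0.      0.0001 -1.    ]]
```

View pics/topcrop.png

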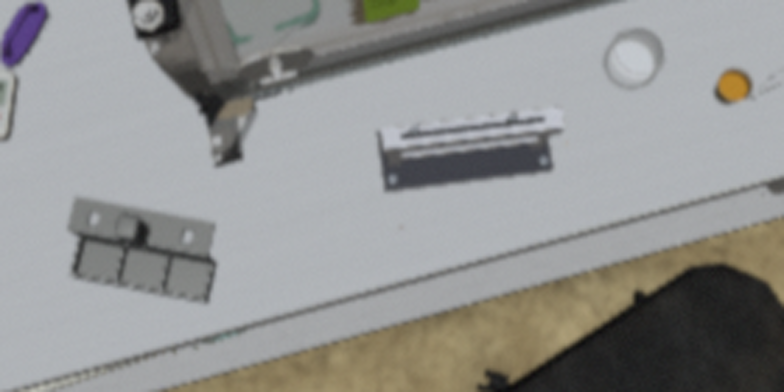

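Request:
{"fn": "arm_command", "kwargs": {
  "targets": [
    {"offset": [2.9, -3.0, 0.6], "angular": [0, 0, 0.02]},
    {"offset": [2.9, -3.0, 0.6], "angular": [0, 0, 0.02]},
    {"offset": [2.9, -3.0, 0.6], "angular": [0, 0, 0.02]},
    {"offset": [2.9, -3.0, 0.6], "angular": [0, 0, 0.02]},
    {"offset": [2.9, -3.0, 0.6], "angular": [0, 0, 0.02]},
    {"offset": [2.9, -3.0, 0.6], "angular": [0, 0, 0.02]},
    {"offset": [2.9, -3.0, 0.6], "angular": [0, 0, 0.02]},
    {"offset": [2.9, -3.0, 0.6], "angular": [0, 0, 0.02]}
  ]
}}

```text
time: 1.55
tcp_pos: [0.4922, 0.2998, 0.2711]
tool_rot: [0.448, 3.109, 0.001]
wrist_force: [-0.7, 0.3, -0.0]
width: 1.002
```

```bash
cat > look.py <<'E'
from h import *
import sys,json,pickle
np.set_printoptions(precision=4,suppress=True)
tag=sys.argv[1]; names=sys.argv[2].split(",")
p=camera_params("wrist"); im=get_image("wrist"); cv2.imwrite(f"pics/{tag}.png",im[:,:,::-1])
Z=dict(holder_grip=.115,hole_l=.07,hole_r=.07,apron_foot=0,rail_top=.11,rail_left_end=.11,rail_front=.11,door_foot=0,jar=0,cup=0,meter=0)
out={}
for n in names:
    rs=spotter.spot_point("wrist",n); out[n]=rs
    for r in rs[:2]: print(n,np.round(r["xy"],1),round(r["score"],2),atz(p,r["xy"],Z[n],True))
pickle.dump((p,out),open(f"{tag}.pkl","wb"))
o=observe(); print(o["time"],o["tcp_pos"],o["wrist_force"])
E
python3 look.py w1 holder_grip,hole_l,hole_r,rail_left_end,rail_top,apron_foot
```

```text
holder_grip [288.2 195.8] 0.63 [0.4953 0.2631 0.115 ]
holder_grip [260.1 196.7] 0.62 [0.4875 0.2332 0.115 ]
hole_l [257.7 199.8] 0.97 [0.501  0.2163 0.07  ]
hole_l [335.9 190.5] 0.9 [0.5168 0.3127 0.07  ]
hole_r [257.7 199.8] 0.97 [0.501  0.2163 0.07  ]
hole_r [335.9 190.5] 0.9 [0.5168 0.3127 0.07  ]
apron_foot [303.3 171.1] 0.77 [0.496  0.2738 0.    ]
1.9 [0.4904 0.3021 0.2705] [-0.3871  0.1131  0.4857]
```

View pics/w1.png

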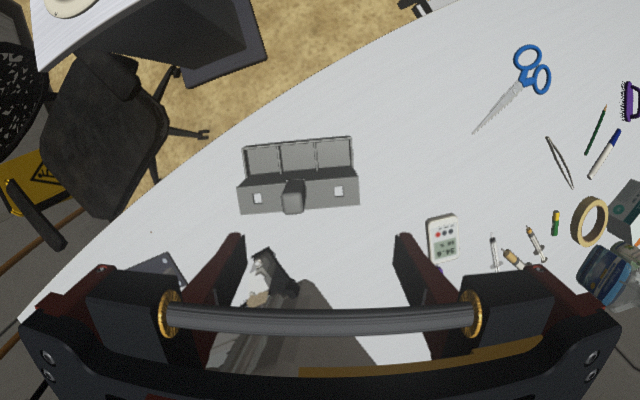

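Wrist view: the tray holes are near (258,198) and (339,191), with the block between them at (293,196). A door fitting shows at (265,265). The yaws from the top and wrist views differ, so I'll refine on crops.

```bash
python3 - <<'E'
import cv2
a=cv2.imread("pics/w1.png")[125:225,225:375]; cv2.imwrite("pics/w1c.png",cv2.resize(a,None,fx=5,fy=5,interpolation=cv2.INTER_CUBIC))
a=cv2.imread("pics/top0.png")[210:270,195:270]; cv2.imwrite("pics/t0c.png",cv2.resize(a,None,fx=10,fy=10,interpolation=cv2.INTER_CUBIC))
a=cv2.imread("pics/top0.png")[175:230,305:395]; cv2.imwrite("pics/t0r.png",cv2.resize(a,None,fx=8,fy=8,interpolation=cv2.INTER_CUBIC))
E
```

```text
(no output)
```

View pics/w1c.png

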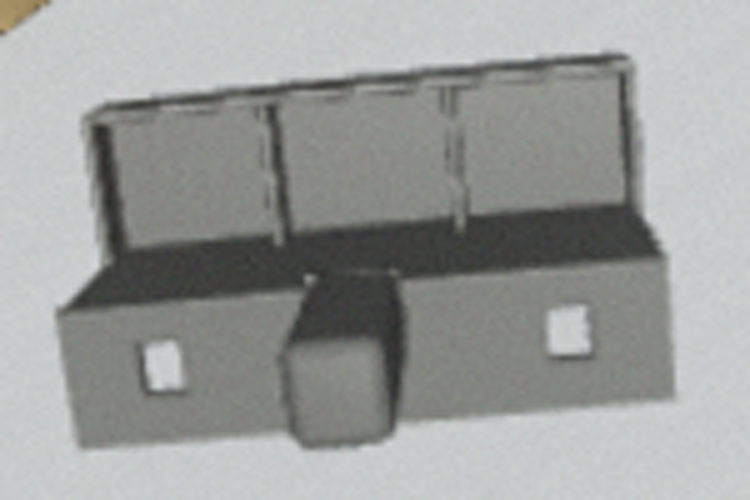

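View pics/t0c.png

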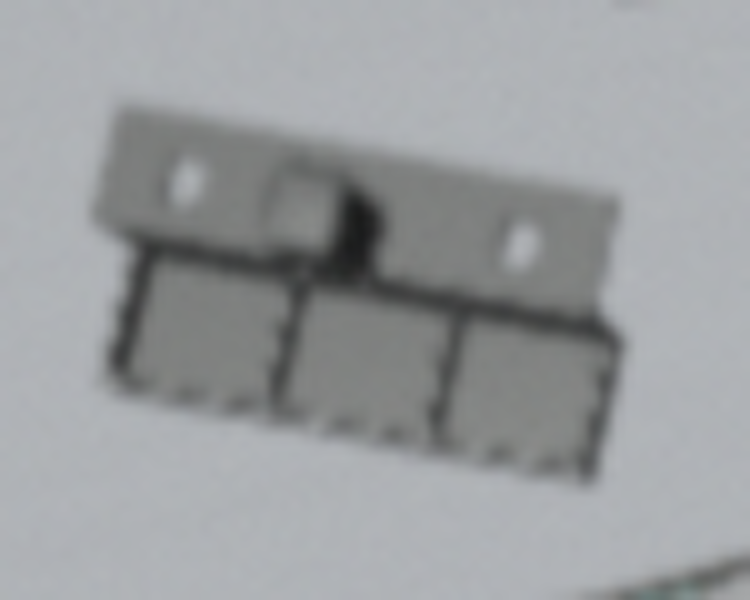

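View pics/t0r.png

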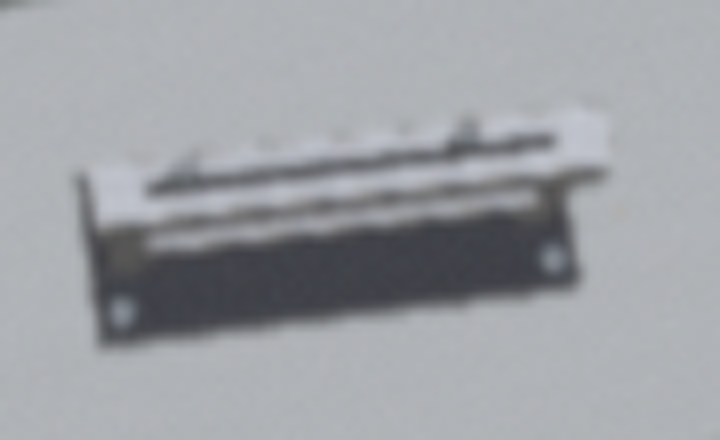

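```bash
cat > fit.py <<'E'
from h import *
import pickle
from scipy.optimize import least_squares
# tray points relative to holder_grip
P={"fr":(-8,-75,-40),"fl":(-8,75,-40),"br":(28,-75,-40),"bl":(28,75,-40),"hr":(8.8,-50,-40),"hl":(8.8,50,-40),"bt":(0,0,22)}
P={k:np.array(v)/1000. for k,v in P.items()}
def fit(obs,freez=True,z0=.115):
    # obs list of (p,fish,{name:xy})
    def res(v):
        x=np.r_[v[:2], v[3] if freez else z0]; c=R.from_rotvec([0,0,v[2]])
        return np.concatenate([proj(p,x+c.apply(P[n]),f)-xy for p,f,d in obs for n,xy in d.items()])
    s=least_squares(res,[.5,.27,-.2,z0],loss="soft_l1"); return s.x,np.round(s.fun,1)
E
python3 - <<'E'
from fit import *
np.set_printoptions(precision=4,suppress=True)
cv=lambda d,s,o:{k:(np.array(v)+.5)/s-.5+o for k,v in d.items()}
W=cv(dict(fr=(60,310),fl=(665,257),bl=(675,398),br=(80,447),hr=(162,367),hl=(570,332),bt=(340,393)),5,np.array([225,125]))
T=cv(dict(bl=(118,103),fl=(95,215),br=(620,195),fr=(605,310),hl=(187,181),hr=(521,244),bt=(305,207)),10,np.array([195,210]))
pw=pickle.load(open("w1.pkl","rb"))[0]; pt=camera_params("top")
for o in ([(pw,True,W)],[(pt,False,T)],[(pw,True,W),(pt,False,T)]):
    for fz in (False,True):
        x,r=fit(o,fz); print(x,r)
E
```

```text
[ 0.4985  0.2686 -0.1974  0.115 ] [-1.  -0.   1.  -0.3  0.5  0.1 -0.4  0.1  0.1 -0.1  0.1 -0.  -0.4  0.4]
[ 0.4995  0.2681 -0.1974  0.1112] [-0.4  0.   0.4 -0.1 -0.1  0.   0.2 -0.1  0.5 -0.1 -0.3 -0.  -0.3  0.2]
[ 0.5011  0.2657 -0.1896  0.115 ] [ 0.3 -0.2 -0.3  0.6  0.2 -0.2 -1.   0.3  0.2 -0.1  0.3 -0.3  0.1 -0.1]
[ 0.5007  0.2652 -0.1896  0.1173] [ 0.3 -0.2 -0.4  0.6  0.2 -0.2 -0.9  0.4  0.2 -0.1  0.3 -0.2  0.1 -0.1]
[ 0.4988  0.2682 -0.1963  0.115 ] [-1.2  0.4  0.7  0.   0.3  0.4 -0.5  0.5 -0.1  0.3 -0.1  0.3 -0.7  0.8
 -0.4  0.5 -1.2  1.2 -0.7  0.7 -1.9  1.3 -0.7  0.6 -0.6  0.6 -0.8  0.7]
[ 0.5004  0.2676 -0.1962  0.1089] [ 0.   0.4 -0.   0.2 -0.5  0.1  0.6  0.1  0.8  0.1 -0.5  0.2 -0.2  0.5
  0.3  0.3 -0.5  1.  -0.2  0.5 -1.4  1.1  0.   0.4 -0.1  0.4 -0.1  0.5]
```

```bash
python3 - <<'E'
from h import *
import pickle
np.set_printoptions(precision=4,suppress=True)
pw=pickle.load(open("w1.pkl","rb"))[0]; pt=camera_params("top")
for a,b in (((252,258),(261,206)),((268,250),(262,206)),((265,250),(258,207))):
    print(tri([(pw,a,True),(pt,b,False)]), atz(pw,a,0,True))
for xy in ((316.3,200),(380.6,192.5),(327.5,195),(362.5,191)): print(atz(pt,xy,.11))
a=cv2.imread("pics/w1.png")[220:400,160:420]; cv2.imwrite("pics/w1d.png",cv2.resize(a,None,fx=3,fy=3,interpolation=cv2.INTER_CUBIC))
E
```

```text
(array([0.5836, 0.1765, 0.0592]), [np.float64(2.7713276848599806), np.float64(2.7713276848597967)]) [0.6074 0.1525 0.    ]
(array([ 0.6005,  0.1822, -0.0014]), [np.float64(0.6689518676218783), np.float64(0.6689518676217833)]) [0.6005 0.1829 0.    ]
(array([0.5876, 0.1893, 0.0316]), [np.float64(1.9038942844810967), np.float64(1.903894284480891)]) [0.5993 0.1782 0.    ]
[0.5911 0.0124 0.11  ]
[ 0.6119 -0.1743  0.11  ]
[ 0.6057 -0.0202  0.11  ]
[ 0.6168 -0.122   0.11  ]
```

View pics/w1d.png

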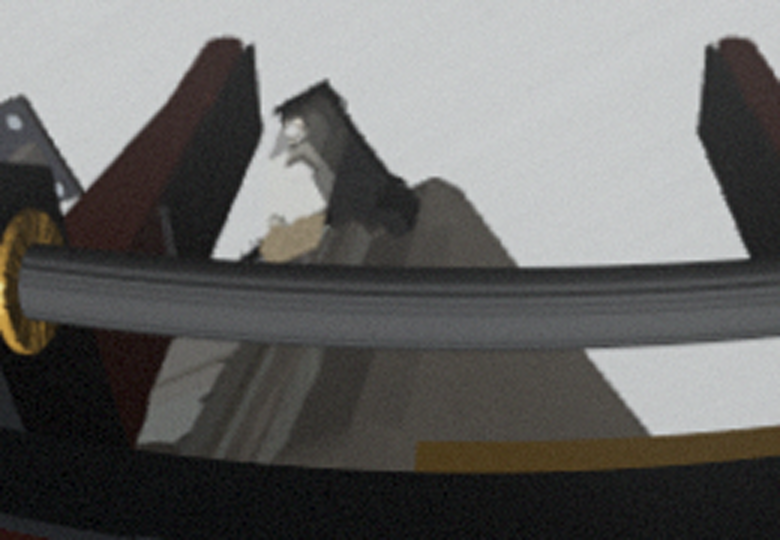

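Request:
{"fn": "arm_command", "kwargs": {
  "targets": [
    {"offset": [0.2, -0.85, -2.0], "angular": [0, 0, 0.0225]},
    {"offset": [0.2, -0.85, -2.0], "angular": [0, 0, 0.0225]},
    {"offset": [0.2, -0.85, -2.0], "angular": [0, 0, 0.0225]},
    {"offset": [0.2, -0.85, -3.0], "angular": [0, 0, 0.0225]},
    {"offset": [0, 0, 0], "angular": [0, 0, 0]}
  ],
  "jaw": 0.8
}}

```text
time: 2.4
tcp_pos: [0.4968, 0.2667, 0.1757]
tool_rot: [-0.306, -3.12, 0.007]
wrist_force: [0.9, 0.7, -0.0]
width: 0.797
```

```bash
python3 look.py w2 hole_l,holder_grip; python3 -c "
import cv2
a=cv2.imread('pics/w2.png')[100:330,170:470]; cv2.imwrite('pics/w2c.png',cv2.resize(a,None,fx=2.6,fy=2.6,interpolation=cv2.INTER_CUBIC))"
```

```text
hole_l [375.5 213.2] 0.92 [0.5203 0.3139 0.07  ]
hole_l [269.6 209.9] 0.7 [0.4984 0.2183 0.07  ]
holder_grip [319.3 216.9] 0.81 [0.4975 0.2656 0.115 ]
holder_grip [376.3 213.1] 0.33 [0.503  0.3093 0.115 ]
2.55 [0.499  0.2682 0.1821] [0.5539 0.0953 0.4187]
```

View pics/w2c.png

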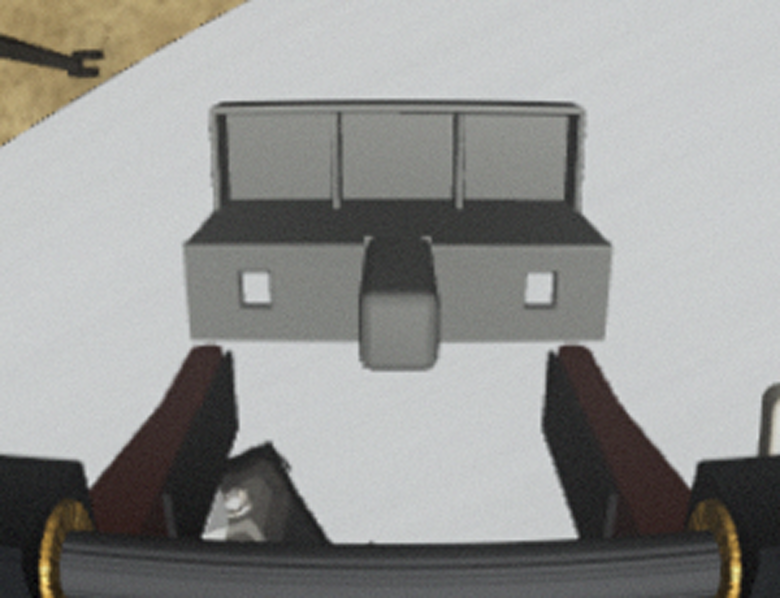

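The block is centred between the fingers at crop (399,330), and the flange edges are level in the picture. I'll refit the pose with both wrist views.

```bash
python3 - <<'E'
from fit import *
np.set_printoptions(precision=4,suppress=True)
cv=lambda d,s,o:{k:(np.array(v)+.5)/s-.5+o for k,v in d.items()}
W=cv(dict(fr=(60,310),fl=(665,257),bl=(675,398),br=(80,447),hr=(162,367),hl=(570,332),bt=(340,393)),5,np.array([225,125]))
W2=cv(dict(fr=(185,243),fl=(610,243),bl=(606,339),br=(191,339),hr=(256,288),hl=(540,288),bt=(399,331)),2.6,np.array([170,100]))
p1=pickle.load(open("w1.pkl","rb"))[0]; p2=pickle.load(open("w2.pkl","rb"))[0]
for o in ([(p2,True,W2)],[(p1,True,W),(p2,True,W2)]):
    for fz in (False,True):
        x,r=fit(o,fz); print(x,r)
o=observe();print(o["tcp_pos"],R.from_rotvec(o["tool_rot"]).as_matrix())
E
```

```text
[ 0.4982  0.2684 -0.1922  0.115 ] [-1.  -0.2  1.5 -0.3 -0.2 -0.3 -0.2 -0.3 -0.4  0.2  0.5  0.2  0.1  0.9]
[ 0.4989  0.2682 -0.1922  0.1127] [-0.4 -0.1  0.7 -0.1 -0.9 -0.5  0.4 -0.4  0.   0.2  0.   0.1  0.1  0.7]
[ 0.4983  0.2685 -0.1941  0.115 ] [-1.1  0.   0.8 -0.6  0.5 -0.2 -0.4  0.2 -0.  -0.1  0.  -0.3 -0.5  0.2
 -0.9 -0.2  1.6 -0.  -0.2 -0.1 -0.2 -0.3 -0.3  0.2  0.6  0.4  0.3  1. ]
[ 0.4991  0.2682 -0.1943  0.1123] [-0.6  0.1  0.5 -0.4  0.1 -0.2  0.1  0.1  0.4 -0.1 -0.2 -0.2 -0.3  0.2
 -0.2 -0.2  0.6  0.1 -1.1 -0.3  0.5 -0.6  0.1  0.1 -0.1  0.3  0.1  0.7]
[0.499  0.2682 0.1821] [[-0.9808  0.1949  0.0012]
 [ 0.1949  0.9808  0.0009]
 [-0.001   0.0011 -1.    ]]
```

Request:
{"fn": "arm_command", "kwargs": {
  "targets": [
    {"offset": [0, 0, -2.0], "angular": [0, 0, 0]},
    {"offset": [0, 0, -2.0], "angular": [0, 0, 0]},
    {"offset": [0, 0, -2.0], "angular": [0, 0, 0]},
    {"offset": [0, 0, -1.5], "angular": [0, 0, 0]},
    {"offset": [0, 0, -1.0], "angular": [0, 0, 0]},
    {"offset": [0, 0, 0], "angular": [0, 0, 0]},
    {"offset": [0, 0, 0], "angular": [0, 0, 0]}
  ]
}}

```text
time: 3.25
tcp_pos: [0.4996, 0.2674, 0.0967]
tool_rot: [0.308, 3.125, 0.001]
wrist_force: [0.0, -0.1, -0.1]
width: 0.801
```

Request:
{"fn": "arm_command", "kwargs": {
  "targets": [
    {"offset": [0, 0, 0], "angular": [0, 0, 0]},
    {"offset": [0, 0, 0], "angular": [0, 0, 0]},
    {"offset": [0, 0, 0], "angular": [0, 0, 0]},
    {"offset": [0, 0, 0], "angular": [0, 0, 0]},
    {"offset": [0, 0, 0], "angular": [0, 0, 0]},
    {"offset": [0, 0, 0], "angular": [0, 0, 0]}
  ],
  "jaw": 0
}}

```text
time: 3.85
tcp_pos: [0.4993, 0.2671, 0.0957]
tool_rot: [0.309, 3.126, 0.0]
wrist_force: [-0.3, 0.1, -0.7]
width: 0.295
```

Request:
{"fn": "arm_command", "kwargs": {
  "targets": [
    {"offset": [0, 0, 0], "angular": [0, 0, 0]},
    {"offset": [0, 0, 0], "angular": [0, 0, 0]},
    {"offset": [0, 0, 0], "angular": [0, 0, 0]},
    {"offset": [0, 0, 0], "angular": [0, 0, 0]}
  ]
}}

```text
time: 4.25
tcp_pos: [0.4994, 0.2672, 0.0957]
tool_rot: [0.309, 3.126, 0.0]
wrist_force: [0.3, 2.1, 0.2]
width: 0.253
```

Request:
{"fn": "arm_command", "kwargs": {
  "targets": [
    {"offset": [0, 0, 1.0], "angular": [0, 0, 0]},
    {"offset": [0, 0, 2.0], "angular": [0, 0, 0]},
    {"offset": [0, 0, 3.0], "angular": [0, 0, 0]},
    {"offset": [0, 0, 3.5], "angular": [0, 0, 0]},
    {"offset": [0, 0, 3.5], "angular": [0, 0, 0]},
    {"offset": [0, 0, 3.5], "angular": [0, 0, 0]},
    {"offset": [0, 0, 3.5], "angular": [0, 0, 0]},
    {"offset": [0, 0, 0], "angular": [0, 0, 0]}
  ]
}}

```text
time: 5.05
tcp_pos: [0.5, 0.2673, 0.3022]
tool_rot: [0.308, 3.118, 0.007]
wrist_force: [0.1, -0.3, -2.0]
width: 0.249
```

Request:
{"fn": "arm_command", "kwargs": {
  "targets": [
    {"offset": [-0.3, -2.5, 0], "angular": [0, 0, 0.06]},
    {"offset": [0, -2.5, 0], "angular": [0, 0, 0.06]},
    {"offset": [0, -2.5, 0], "angular": [0, 0, 0.06]},
    {"offset": [0, -2.5, 0], "angular": [0, 0, 0.06]},
    {"offset": [0, -2.5, 0], "angular": [0, 0, 0.06]},
    {"offset": [0, 0, 0], "angular": [0, 0, 0]},
    {"offset": [0, 0, 0], "angular": [0, 0, 0]}
  ]
}}

```text
time: 5.75
tcp_pos: [0.496, 0.1419, 0.2944]
tool_rot: [0.159, -3.136, -0.0]
wrist_force: [-0.4, -0.6, -2.2]
width: 0.246
```

```bash
python3 look.py w3 rail_left_end,rail_top,rail_front,hole_l,door_foot; python3 -c "
from h import *
for xy in ((276.4,182.9),(405,150)): print(atz(camera_params('top'),xy,0))"
```

```text
rail_left_end [213.6 239.9] 0.97 [0.5894 0.0146 0.11  ]
rail_left_end [ 98.5 246.4] 0.49 [ 0.6307 -0.1835  0.11  ]
rail_top [150.2 239.5] 0.57 [ 0.6027 -0.0816  0.11  ]
rail_front [151.1 238.7] 0.55 [ 0.6013 -0.08    0.11  ]
hole_l [243.8 244.8] 0.9 [0.6114 0.0459 0.07  ]
hole_l [391.6 245. ] 0.86 [0.5902 0.2529 0.07  ]
6.05 [0.4962 0.1428 0.2954] [-0.3055  0.2915 -3.0969]
[0.67468234 0.13736027 0.        ]
[ 0.78274232 -0.28036661  0.        ]
```

View pics/w3.png

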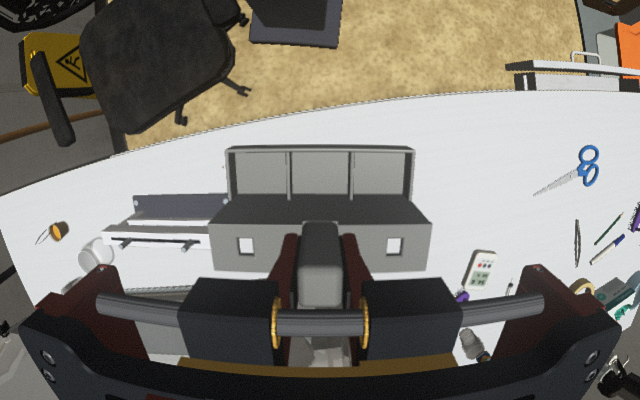

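The rail is left of the held tray, spanning (100..215, 215..250), with the pins near (122,243) and (188,246). The tray hangs level in the grip.

```bash
python3 - <<'E'
import cv2
a=cv2.imread("pics/w3.png")[185:265,85:240]; cv2.imwrite("pics/w3c.png",cv2.resize(a,None,fx=5,fy=5,interpolation=cv2.INTER_CUBIC))
E
```

```text
(no output)
```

View pics/w3c.png

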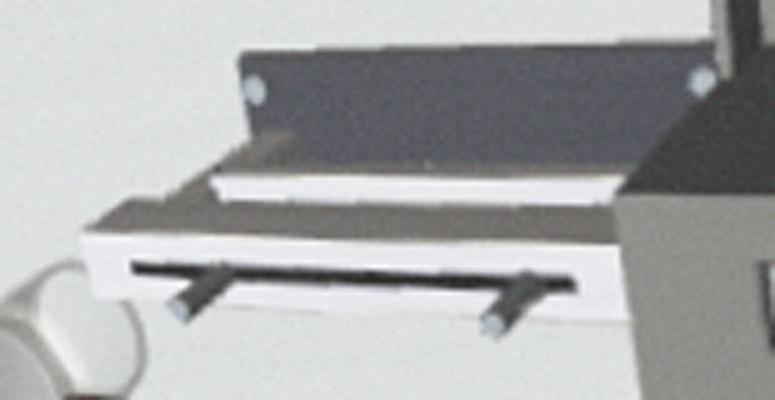

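Request:
{"fn": "arm_command", "kwargs": {
  "targets": [
    {"offset": [-0.5, 2.0, 0.5], "angular": [0, 0, 0]},
    {"offset": [-0.5, 2.0, 0.5], "angular": [0, 0, 0]},
    {"offset": [0, 2.0, 0.5], "angular": [0, 0, 0]},
    {"offset": [0, 0, 0], "angular": [0, 0, 0]},
    {"offset": [0, 0, 0], "angular": [0, 0, 0]},
    {"offset": [0, 0, 0], "angular": [0, 0, 0]}
  ]
}}

```text
time: 6.65
tcp_pos: [0.4863, 0.2017, 0.3103]
tool_rot: [0.162, -3.137, 0.001]
wrist_force: [0.2, 0.7, -2.7]
width: 0.247
```

```bash
python3 look.py w4 rail_left_end,rail_top; python3 - <<'E'
import cv2
a=cv2.imread("pics/w4.png")[170:270,50:210]; cv2.imwrite("pics/w4c.png",cv2.resize(a,None,fx=5,fy=5,interpolation=cv2.INTER_CUBIC))
E
```

```text
rail_left_end [175.6 236.6] 0.9 [0.5914 0.0116 0.11  ]
rail_top [123.2 233.6] 0.74 [ 0.6005 -0.0809  0.11  ]
6.8 [0.4863 0.2015 0.3104] [ 0.2217 -0.3868 -2.8229]
```

View pics/w4c.png

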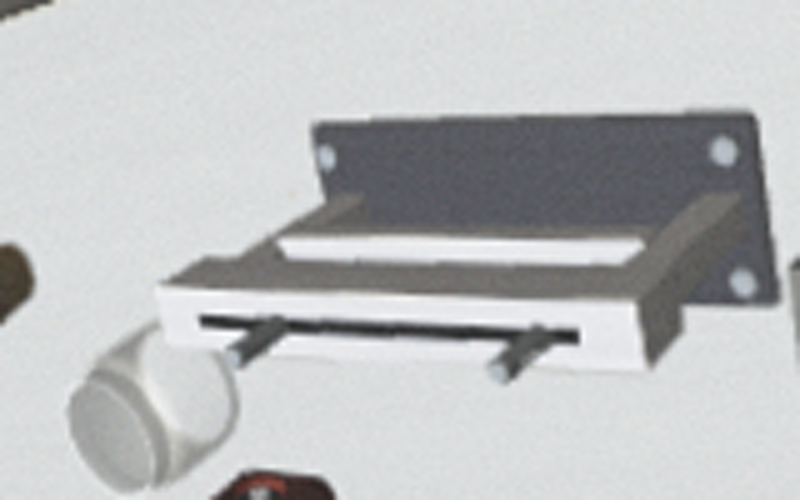

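```bash
cat > rail.py <<'E'
from h import *
import pickle
from scipy.optimize import least_squares
def pts(s,): return {"fr":(-11,-95,0),"fl":(-11,95,0),"br":(11,-95,0),"bl":(11,95,0),"pr":(0,s-50,26),"pl":(0,s+50,26),"gr":(-35,-95,-102),"gl":(-35,95,-102)}
def fitr(obs,z=None):
    def res(v):
        c=R.from_rotvec([0,0,v[2]]); x=np.r_[v[:2],v[4] if z is None else z]; P=pts(v[3]*1000)
        return np.concatenate([proj(p,x+c.apply(np.array(P[n])/1000),True)-xy for p,d in obs for n,xy in d.items()])
    s=least_squares(res,[.6,-.08,.1,0,.11],loss="soft_l1"); return s.x,np.round(s.fun,1)
cv=lambda d,s,o:{k:(np.array(v)+.5)/s-.5+o for k,v in d.items()}
E
python3 - <<'E'
from rail import *
np.set_printoptions(precision=4,suppress=True)
p3=pickle.load(open("w3.pkl","rb"))[0];p4=pickle.load(open("w4.pkl","rb"))[0]
W3=cv(dict(fr=(85,233),br=(93,298),pr=(178,312),pl=(493,325),gr=(240,53)),5,np.array([85,185]))
W4=cv(dict(fr=(158,286),br=(165,345),fl=(637,298),bl=(650,367),pr=(234,357),pl=(499,372),gr=(313,123),gl=(752,112)),5,np.array([50,170]))
for o in ([(p3,W3)],[(p4,W4)],[(p3,W3),(p4,W4)]):
    for z in (.11,None): print(*fitr(o,z))
x,_=fitr([(p3,W3),(p4,W4)]); c=R.from_rotvec([0,0,x[2]])
print("pins",x[:2]+c.apply([0,x[3]-.05,0])[:2],x[:2]+c.apply([0,x[3]+.05,0])[:2])
print("tri pins",tri([(p3,W3["pr"],True),(p4,W4["pr"],True)]),tri([(p3,W3["pl"],True),(p4,W4["pl"],True)]))
o=observe(); print(R.from_rotvec(o["tool_rot"]).as_matrix(),o["wrist_force"])
E
```

```text
[ 0.6027 -0.0765  0.1181  0.0087  0.11  ] [-0.6 -0.4  1.3  0.1  0.2 -0.3 -0.1  0.2 -0.3  0.3]
[ 0.6013 -0.0747  0.12    0.0082  0.1123] [-0.7 -0.3  1.3  0.3 -0.1 -0.2  0.1  0.2 -0.3  0.1]
[ 0.6021 -0.0783  0.1214  0.0112  0.11  ] [-1.  -0.2  0.9  0.5 -0.  -0.   0.2  0.7 -0.  -0.2  0.  -0.4 -1.   0.
  0.4 -0.2]
[ 0.6033 -0.0797  0.1206  0.0107  0.1075] [-0.6 -0.3  1.3  0.4 -0.1 -0.   0.1  0.6  0.2 -0.3 -0.1 -0.5 -0.7  0.1
  0.2 -0. ]
[ 0.6024 -0.078   0.1221  0.0105  0.11  ] [-1.3 -0.5  0.7  0.1  0.3 -0.5  0.  -0.3 -1.   0.2 -0.9 -0.1  1.1  0.7
  0.2  0.1  0.4  0.8 -0.1  0.  -0.1 -0.2 -0.8  0.2  0.6 -0.1]
[ 0.6032 -0.0789  0.1214  0.0104  0.1084] [-1.  -0.5  0.9 -0.   0.4 -0.6 -0.2 -0.4 -0.9  0.3 -0.6 -0.1  1.3  0.6
  0.1  0.1  0.3  0.8  0.1 -0.1 -0.2 -0.3 -0.7  0.3  0.4  0. ]
pins [ 0.608  -0.1183] [ 0.5959 -0.019 ]
tri pins (array([ 0.6102, -0.1212,  0.1316]), [np.float64(0.4121321238189022), np.float64(0.4121321238187871)]) (array([ 0.5962, -0.0188,  0.1344]), [np.float64(0.05413841757550041), np.float64(0.054138417575630454)])
[[-0.9948 -0.1022 -0.0003]
 [-0.1022  0.9948 -0.0003]
 [ 0.0003 -0.0003 -1.    ]] [ 0.2217 -0.3868 -2.8229]
```

Request:
{"fn": "arm_command", "kwargs": {
  "targets": [
    {"offset": [0.6, -3.4, -0.4], "angular": [0, 0, 0.0024]},
    {"offset": [0.6, -3.4, -0.4], "angular": [0, 0, 0.0024]},
    {"offset": [0.6, -3.4, -0.4], "angular": [0, 0, 0.0024]},
    {"offset": [0.6, -3.4, -0.4], "angular": [0, 0, 0.0024]},
    {"offset": [0.6, -3.4, -0.4], "angular": [0, 0, 0.0024]},
    {"offset": [0.6, -3.4, -0.4], "angular": [0, 0, 0.0024]},
    {"offset": [0.6, -3.4, -0.4], "angular": [0, 0, 0.0024]},
    {"offset": [0.6, -3.4, -0.4], "angular": [0, 0, 0.0024]}
  ]
}}

```text
time: 7.6
tcp_pos: [0.5341, -0.0718, 0.2785]
tool_rot: [-0.191, 3.136, -0.0]
wrist_force: [-0.4, 0.4, -2.4]
width: 0.252
```

Request:
{"fn": "arm_command", "kwargs": {
  "targets": [
    {"offset": [1.2, 0, -0.5], "angular": [0, 0, 0]},
    {"offset": [1.2, 0, -0.5], "angular": [0, 0, 0]},
    {"offset": [1.2, 0, -0.5], "angular": [0, 0, 0]},
    {"offset": [1.2, 0, -0.5], "angular": [0, 0, 0]},
    {"offset": [0, 0, 0], "angular": [0, 0, 0]},
    {"offset": [0, 0, 0], "angular": [0, 0, 0]},
    {"offset": [0, 0, 0], "angular": [0, 0, 0]}
  ]
}}

```text
time: 8.3
tcp_pos: [0.5821, -0.0693, 0.2591]
tool_rot: [-0.193, 3.135, -0.0]
wrist_force: [0.5, 0.1, -2.3]
width: 0.248
```

```bash
python3 look.py w5 hole_l; python3 - <<'E'
import cv2
from h import *
a=cv2.imread("pics/w5.png")[120:320,170:470]; cv2.imwrite("pics/w5c.png",cv2.resize(a,None,fx=2.6,fy=2.6,interpolation=cv2.INTER_CUBIC))
p=camera_params("wrist")
for X in ((.608,-.1183,.136),(.5959,-.019,.136)): print(proj(p,X,True))
E
```

```text
hole_l [391.8 244.9] 0.76 [0.6583 0.0328 0.07  ]
hole_l [245.8 246.8] 0.68 [ 0.6843 -0.1524  0.07  ]
8.4 [ 0.5821 -0.0696  0.2594] [-0.3192  0.1398 -2.1871]
[267.77058257 211.85272221]
[369.18344182 212.16279022]
```

View pics/w5c.png

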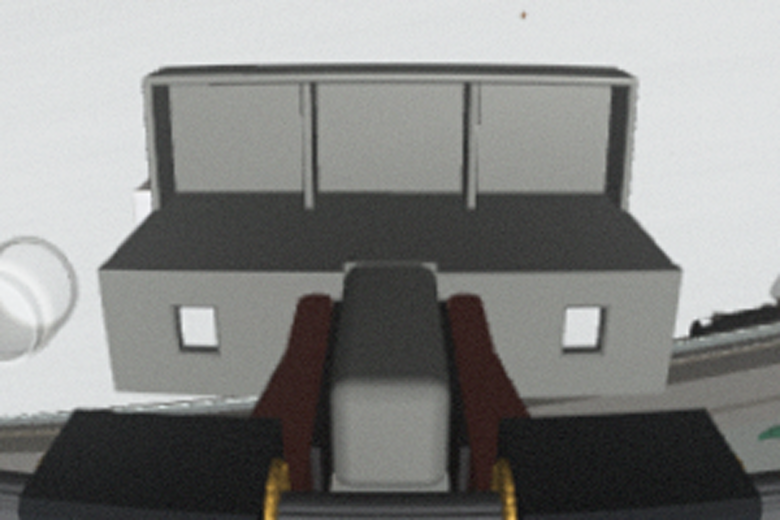

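The tray sits level in the grip, with holes at crop (197,328) and (585,328). The rail is hidden under it. I'll fit the in-hand offset.

```bash
python3 - <<'E'
from fit import *
np.set_printoptions(precision=4,suppress=True)
cv=lambda d,s,o:{k:(np.array(v)+.5)/s-.5+o for k,v in d.items()}
W=cv(dict(fr=(100,269),fl=(682,269),bl=(667,390),br=(113,390),hr=(197,328),hl=(585,328),bt=(390,432)),2.6,np.array([170,120]))
p=pickle.load(open("w5.pkl","rb"))[0]; o=observe(); t=o["tcp_pos"]; y=R.from_rotvec(o["tool_rot"]).as_matrix()[:,1]
for fz in (False,True):
    x,r=fit([(p,True,W)],fz,t[2]+.0193); print(x,r); d=x[:2]-t[:2]; c,s=np.cos(x[2]),np.sin(x[2]); print("in tray axes mm",1e3*np.array([c*d[0]+s*d[1],-s*d[0]+c*d[1]]), "toolyaw",np.arctan2(-y[0],y[1]))
E
```

```text
[ 0.5805 -0.0696  0.1246  0.2787] [-1.5 -0.9  1.1 -0.9 -0.2 -0.2  0.5 -0.2 -0.7  0.4  0.2  0.4  0.2  3.2]
in tray axes mm [-1.5588  0.1465] toolyaw 0.1227561389522497
[ 0.5812 -0.0695  0.1247  0.2772] [-0.6 -0.8  0.3 -0.8 -0.9 -0.4  1.3 -0.4 -0.   0.3 -0.3  0.3  0.3  2.6]
in tray axes mm [-0.8806  0.2021] toolyaw 0.1227561389522497
```

Request:
{"fn": "arm_command", "kwargs": {
  "targets": [
    {"offset": [0, 0, -1.5], "angular": [0, 0, 0]},
    {"offset": [0, 0, -1.5], "angular": [0, 0, 0]},
    {"offset": [0, 0, -1.5], "angular": [0, 0, 0]},
    {"offset": [0, 0, -1.5], "angular": [0, 0, 0]},
    {"offset": [0, 0, -1.5], "angular": [0, 0, 0]},
    {"offset": [0, 0, -1.0], "angular": [0, 0, 0]},
    {"offset": [0, 0, -0.6], "angular": [0, 0, 0]},
    {"offset": [0, 0, 0], "angular": [0, 0, 0]}
  ]
}}

```text
time: 9.2
tcp_pos: [0.5819, -0.0698, 0.1665]
tool_rot: [0.192, -3.134, -0.001]
wrist_force: [0.5, -0.5, -2.4]
width: 0.247
```

```bash
python3 look.py w6 hole_l; python3 - <<'E'
import cv2
a=cv2.imread("pics/w6.png")[120:320,170:470]; cv2.imwrite("pics/w6c.png",cv2.resize(a,None,fx=2.6,fy=2.6,interpolation=cv2.INTER_CUBIC))
E
```

```text
hole_l [246.8 245. ] 0.97 [ 0.6331 -0.1328  0.07  ]
hole_l [390.2 245.7] 0.62 [0.6171 0.0012 0.07  ]
9.3 [ 0.5825 -0.07    0.1682] [-0.2796  1.4023 -2.3478]
```

View pics/w6c.png

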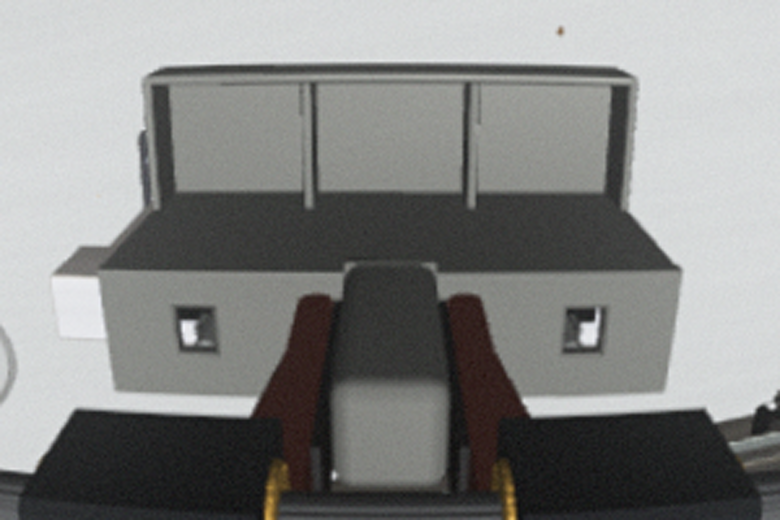

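Parts of the rail, slot and pins now show through both holes, and the rail's right end shows at crop (55..100, 270..338). I'll zoom in on the holes.

```bash
python3 - <<'E'
import cv2,numpy as np
im=cv2.imread("pics/w6.png")
f=lambda x0:cv2.resize(im[228:268,x0:x0+40],None,fx=9,fy=9,interpolation=cv2.INTER_CUBIC)
cv2.imwrite("pics/w6h.png",np.hstack([f(226),f(374)]))
E
```

```text
(no output)
```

View pics/w6h.png

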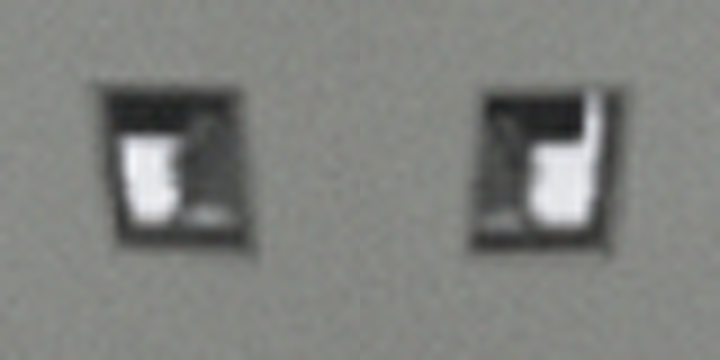

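Pins show in both holes, nearly symmetric: their mid is about 0.5 px (0.4 mm) towards −y, and yaw agrees. Next, a guarded move back along the tray's x.

Request:
{"fn": "arm_command", "kwargs": {
  "targets": [
    {"offset": [0.25, 0.03, 0], "angular": [0, 0, 0]},
    {"offset": [0.25, 0.03, 0], "angular": [0, 0, 0]},
    {"offset": [0.25, 0.03, 0], "angular": [0, 0, 0]},
    {"offset": [0.2, 0.02, 0], "angular": [0, 0, 0]},
    {"offset": [0, 0, 0], "angular": [0, 0, 0]},
    {"offset": [0, 0, 0], "angular": [0, 0, 0]},
    {"offset": [0, 0, 0], "angular": [0, 0, 0]}
  ]
}}

```text
time: 10.0
tcp_pos: [0.5917, -0.0688, 0.1676]
tool_rot: [0.192, -3.136, -0.0]
wrist_force: [-0.1, 0.2, -2.8]
width: 0.254
```

```bash
cat > holes.py <<'E'
from h import *
import sys
t=sys.argv[1]; o=observe(); p=camera_params("wrist"); im=get_image("wrist")[:,:,::-1]; cv2.imwrite(f"pics/{t}.png",im)
f=lambda x0:cv2.resize(im[228:268,x0:x0+40],None,fx=9,fy=9,interpolation=cv2.INTER_CUBIC)
cv2.imwrite(f"pics/{t}h.png",np.hstack([f(226),f(374)]))
y=R.from_rotvec(o["tool_rot"]).as_matrix()[:,1]
print(o["time"],np.round(o["tcp_pos"],4),np.round(o["wrist_force"],2),np.round(o["wrist_torque"],3),"yaw",np.arctan2(-y[0],y[1]))
E
python3 holes.py w7
```

```text
10.0 [ 0.5917 -0.0688  0.1676] [-0.11  0.18 -2.76] [0.063 0.023 0.018] yaw 0.12240666148023106
```

View pics/w7h.png

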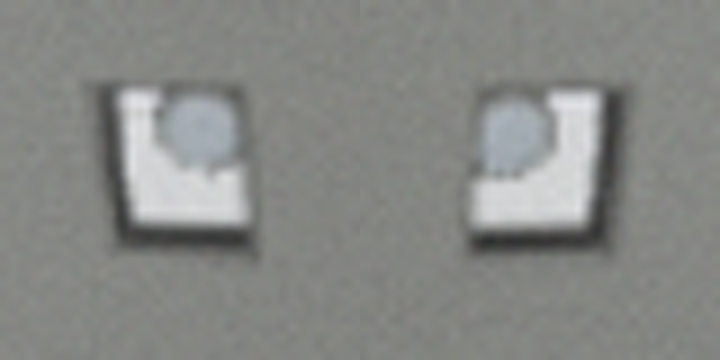

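```bash
python3 - <<'E'
from h import *
np.set_printoptions(precision=4,suppress=True)
p=camera_params("wrist"); o=observe(); t=o["tcp_pos"]; yaw=.1224
cv=lambda X,x0:np.array([(X[0]+.5)/9-.5+x0,(X[1]+.5)/9-.5+228])
for z in (.134,.136,.138):
  A=atz(p,cv((203,130),226),z,True);B=atz(p,cv((152,133),374),z,True)
  print(z,A,B,np.linalg.norm(A-B),"yaw",np.arctan2(-(B-A)[0],(B-A)[1]))
# hole outline centre at flange top from picture (rim outer): 
hr=cv((172,163),226); hl=cv((545-360,165),374)
c,s=np.cos(yaw),np.sin(yaw)
zt=t[2]+.0193-.040
Ht,Hl=atz(p,hr,zt,True),atz(p,hl,zt,True); print("holes(top face)",Ht,Hl,np.linalg.norm(Ht-Hl))
m=(atz(p,cv((203,130),226),.136,True)+atz(p,cv((152,133),374),.136,True))/2-(Ht+Hl)/2
print("shift needed mm tray axes",1e3*np.array([c*m[0]+s*m[1],-s*m[0]+c*m[1]]))
E
```

```text
0.134 [ 0.6082 -0.1181  0.134 ] [ 0.5959 -0.018   0.134 ] 0.10083018455377826 yaw 0.12150524823998897
0.136 [ 0.6071 -0.1177  0.136 ] [ 0.5951 -0.0186  0.136 ] 0.0997977514744607 yaw 0.12150524823998915
0.138 [ 0.6061 -0.1173  0.138 ] [ 0.5942 -0.0193  0.138 ] 0.0987653183951431 yaw 0.12150524823998933
holes(top face) [ 0.6047 -0.1178  0.1469] [ 0.5926 -0.019   0.1469] 0.09956805947601734
shift needed mm tray axes [ 2.458  -0.0882]
```

Request:
{"fn": "arm_command", "kwargs": {
  "targets": [
    {"offset": [0.1, 0.01, 0], "angular": [0, 0, 0]},
    {"offset": [0.12, 0.005, 0], "angular": [0, 0, 0]},
    {"offset": [0, 0, 0], "angular": [0, 0, 0]},
    {"offset": [0, 0, -0.15], "angular": [0, 0, 0]},
    {"offset": [0, 0, -0.15], "angular": [0, 0, 0]},
    {"offset": [0, 0, 0], "angular": [0, 0, 0]},
    {"offset": [0, 0, 0], "angular": [0, 0, 0]}
  ]
}}

```text
time: 10.75
tcp_pos: [0.5939, -0.0686, 0.1645]
tool_rot: [0.192, -3.135, -0.0]
wrist_force: [0.2, -0.3, -2.2]
width: 0.249
```

```bash
python3 holes.py w8
```

```text
10.75 [ 0.5939 -0.0686  0.1645] [ 0.22 -0.26 -2.23] [ 0.007 -0.015  0.047] yaw 0.12240801502765446
```

View pics/w8h.png

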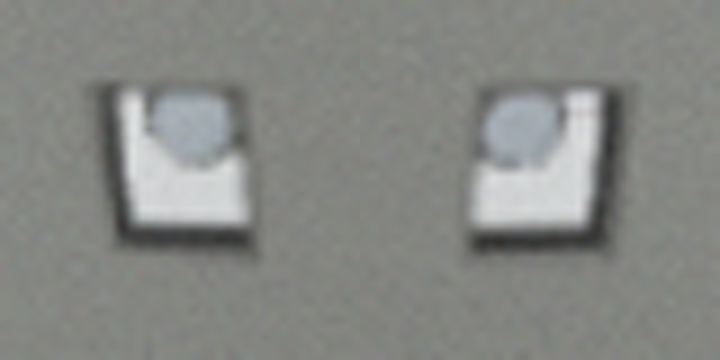

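```bash
python3 - <<'E'
from h import *
p=camera_params("wrist"); o=observe(); t=o["tcp_pos"]; yaw=.1224
cv=lambda X,x0:np.array([(X[0]+.5)/9-.5+x0,(X[1]+.5)/9-.5+228])
c,s=np.cos(yaw),np.sin(yaw); zt=t[2]+.0193-.040
H=(atz(p,cv((172,163),226),zt,True)+atz(p,cv((185,165),374),zt,True))/2
for z in (.134,.136,.138):
  A=atz(p,cv((192,125),226),z,True);B=atz(p,cv((163,130),374),z,True); m=(A+B)/2-H
  print(z,A,B,np.linalg.norm(A-B),"yaw",np.arctan2(-(B-A)[0],(B-A)[1]),"shift",1e3*np.array([c*m[0]+s*m[1],-s*m[0]+c*m[1]]))
E
```

```text
0.134 [ 0.60856191 -0.11823351  0.134     ] [ 0.59648795 -0.01797739  0.134     ] 0.10098054192153923 yaw 0.11985388677191534 shift [ 1.6334783  -0.07976868]
0.136 [ 0.60755866 -0.11782537  0.136     ] [ 0.59561028 -0.01861193  0.136     ] 0.09993033074029675 yaw 0.11985388677191534 shift [ 0.6862313  -0.07728966]
0.138 [ 0.60655541 -0.11741722  0.138     ] [ 0.5947326  -0.01924646  0.138     ] 0.09888011955905429 yaw 0.1198538867719142 shift [-0.26101571 -0.07481063]
```

Request:
{"fn": "arm_command", "kwargs": {
  "targets": [
    {"offset": [0.05, 0, 0], "angular": [0, 0, 0]},
    {"offset": [0, 0, -0.15], "angular": [0, 0, 0]},
    {"offset": [0, 0, -0.15], "angular": [0, 0, 0]},
    {"offset": [0, 0, -0.1], "angular": [0, 0, 0]},
    {"offset": [0, 0, 0], "angular": [0, 0, 0]}
  ]
}}

```text
time: 11.3
tcp_pos: [0.5943, -0.0686, 0.1603]
tool_rot: [0.192, -3.135, -0.0]
wrist_force: [-0.0, 0.1, -2.0]
width: 0.248
```

```bash
python3 holes.py w9
```

```text
11.3 [ 0.5943 -0.0686  0.1603] [-0.03  0.08 -1.95] [-0.024 -0.03  -0.005] yaw 0.12241550203393271
```

View pics/w9h.png

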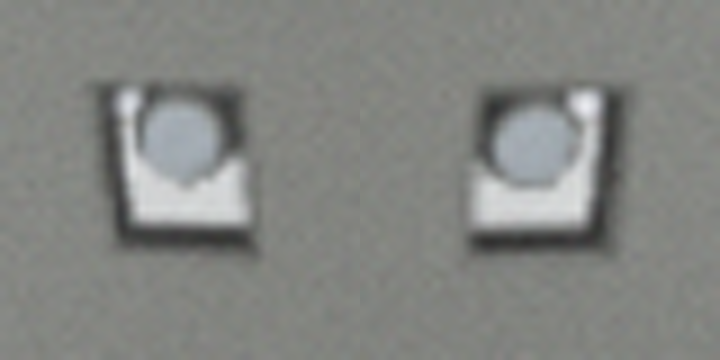

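The pins are well inside both hole outlines with no contact force. I'll keep lowering.

Request:
{"fn": "arm_command", "kwargs": {
  "targets": [
    {"offset": [0, 0, -0.15], "angular": [0, 0, 0]},
    {"offset": [0, 0, -0.15], "angular": [0, 0, 0]},
    {"offset": [0, 0, -0.15], "angular": [0, 0, 0]},
    {"offset": [0, 0, 0], "angular": [0, 0, 0]}
  ]
}}

```text
time: 11.75
tcp_pos: [0.5943, -0.0686, 0.1557]
tool_rot: [0.192, -3.135, -0.0]
wrist_force: [-0.0, -0.0, -1.5]
width: 0.252
```

```bash
python3 holes.py w10
```

```text
11.75 [ 0.5943 -0.0686  0.1557] [-0.03 -0.05 -1.54] [ 0.033 -0.044  0.021] yaw 0.12239043532791484
```

View pics/w10h.png

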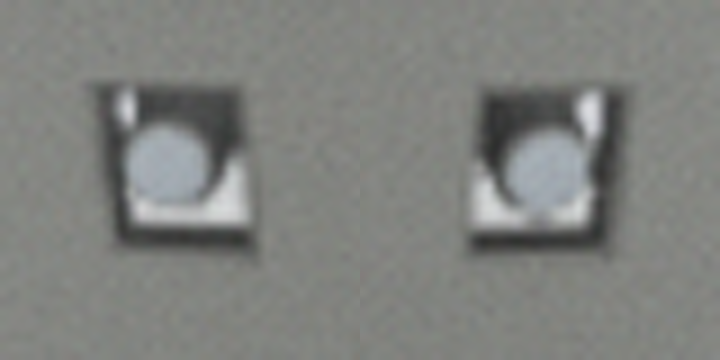

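Request:
{"fn": "arm_command", "kwargs": {
  "targets": [
    {"offset": [0.02, 0, -0.12], "angular": [0, 0, -0.002]},
    {"offset": [0, 0, -0.12], "angular": [0, 0, -0.002]},
    {"offset": [0, 0, -0.12], "angular": [0, 0, 0]},
    {"offset": [0, 0, 0], "angular": [0, 0, 0]}
  ]
}}

```text
time: 12.2
tcp_pos: [0.5945, -0.0686, 0.1522]
tool_rot: [0.186, -3.136, -0.0]
wrist_force: [-1.3, 0.4, -2.5]
width: 0.246
```

Request:
{"fn": "arm_command", "kwargs": {
  "targets": [
    {"offset": [0, 0, -0.1], "angular": [0, 0, 0]},
    {"offset": [0, 0, -0.1], "angular": [0, 0, 0]},
    {"offset": [0, 0, 0], "angular": [0, 0, 0]}
  ]
}}

```text
time: 12.5
tcp_pos: [0.5946, -0.0687, 0.1503]
tool_rot: [0.186, -3.136, 0.0]
wrist_force: [0.8, -0.9, -3.1]
width: 0.244
```

Request:
{"fn": "arm_command", "kwargs": {
  "targets": [
    {"offset": [0, 0, -0.1], "angular": [0, 0, 0]},
    {"offset": [0, 0, -0.1], "angular": [0, 0, 0]},
    {"offset": [0, 0, 0], "angular": [0, 0, 0]}
  ]
}}

```text
time: 12.8
tcp_pos: [0.5948, -0.0686, 0.1488]
tool_rot: [-0.186, 3.135, -0.0]
wrist_force: [1.1, -0.2, -1.4]
width: 0.245
```

Request:
{"fn": "arm_command", "kwargs": {
  "targets": [
    {"offset": [0, 0, -0.1], "angular": [0, 0, 0]},
    {"offset": [0, 0, -0.1], "angular": [0, 0, 0]},
    {"offset": [0, 0, 0], "angular": [0, 0, 0]}
  ]
}}

```text
time: 13.1
tcp_pos: [0.5948, -0.0687, 0.1467]
tool_rot: [-0.186, 3.135, -0.0]
wrist_force: [0.4, -0.0, -0.3]
width: 0.251
```

```bash
python3 holes.py w11
```

```text
13.1 [ 0.5948 -0.0687  0.1467] [ 0.39 -0.01 -0.25] [ 0.033 -0.172  0.071] yaw 0.11837784089216413
```

View pics/w11h.png

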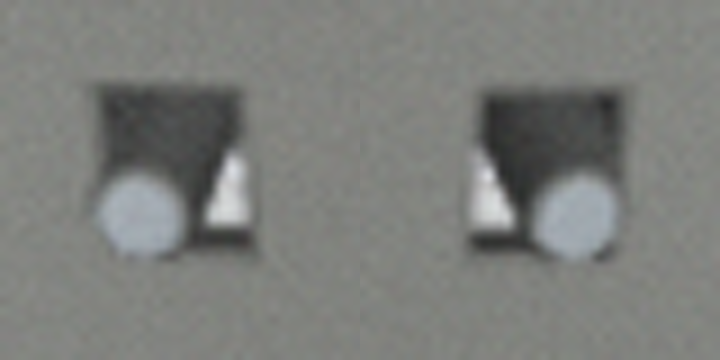

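The pins stand in both holes, symmetric, and the springs are starting to resist. I'll go on pressing.

Request:
{"fn": "arm_command", "kwargs": {
  "targets": [
    {"offset": [0, 0, -0.1], "angular": [0, 0, 0]},
    {"offset": [0, 0, -0.1], "angular": [0, 0, 0]},
    {"offset": [0, 0, 0], "angular": [0, 0, 0]}
  ]
}}

```text
time: 13.45
tcp_pos: [0.5947, -0.0686, 0.1441]
tool_rot: [0.186, -3.136, -0.0]
wrist_force: [1.3, -1.1, -0.4]
width: 0.252
```

Request:
{"fn": "arm_command", "kwargs": {
  "targets": [
    {"offset": [0, 0, -0.1], "angular": [0, 0, 0]},
    {"offset": [0, 0, -0.1], "angular": [0, 0, 0]},
    {"offset": [0, 0, 0], "angular": [0, 0, 0]}
  ]
}}

```text
time: 13.75
tcp_pos: [0.5944, -0.0686, 0.142]
tool_rot: [0.186, -3.135, -0.0]
wrist_force: [0.0, -0.2, -2.1]
width: 0.249
```

Request:
{"fn": "arm_command", "kwargs": {
  "targets": [
    {"offset": [0, 0, -0.1], "angular": [0, 0, 0]},
    {"offset": [0, 0, -0.1], "angular": [0, 0, 0]},
    {"offset": [0, 0, 0], "angular": [0, 0, 0]}
  ]
}}

```text
time: 14.05
tcp_pos: [0.5946, -0.0686, 0.1402]
tool_rot: [0.186, -3.136, -0.0]
wrist_force: [0.3, -0.9, -1.5]
width: 0.25
```

```bash
python3 holes.py w12;  python3 -c "
import cv2
a=cv2.imread('pics/w12.png')[120:320,170:470]; cv2.imwrite('pics/w12c.png',cv2.resize(a,None,fx=2.6,fy=2.6,interpolation=cv2.INTER_CUBIC))"
```

```text
14.05 [ 0.5946 -0.0686  0.1402] [ 0.28 -0.9  -1.52] [ 0.026 -0.113 -0.013] yaw 0.11841388593873418
```

View pics/w12c.png

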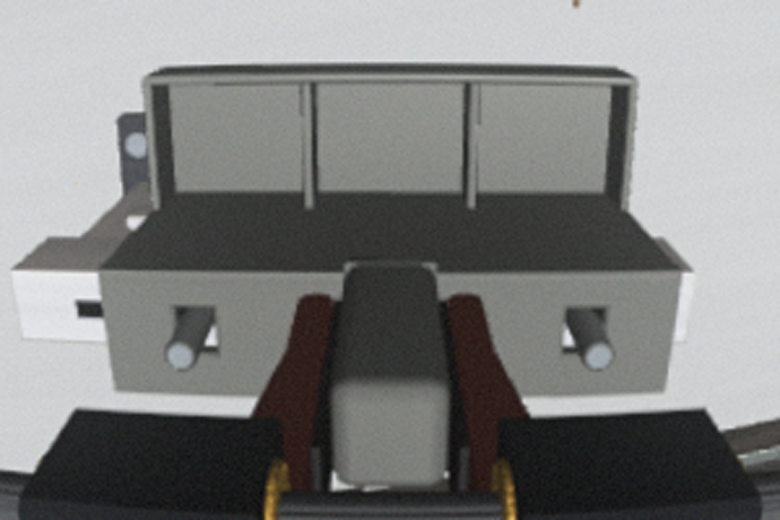

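The tray hasn't slipped: its corners are at the same pixels. The pins stand through both holes, with about 4.5 mm still to go.

Request:
{"fn": "arm_command", "kwargs": {
  "targets": [
    {"offset": [0, 0, -0.1], "angular": [0, 0, 0]},
    {"offset": [0, 0, -0.1], "angular": [0, 0, 0]},
    {"offset": [0, 0, 0], "angular": [0, 0, 0]}
  ]
}}

```text
time: 14.4
tcp_pos: [0.5946, -0.0686, 0.1383]
tool_rot: [0.186, -3.136, -0.0]
wrist_force: [-0.2, 0.3, -1.0]
width: 0.249
```

Request:
{"fn": "arm_command", "kwargs": {
  "targets": [
    {"offset": [0, 0, -0.1], "angular": [0, 0, 0]},
    {"offset": [0, 0, -0.05], "angular": [0, 0, 0]},
    {"offset": [0, 0, 0], "angular": [0, 0, 0]}
  ]
}}

```text
time: 14.7
tcp_pos: [0.5946, -0.0686, 0.1369]
tool_rot: [0.186, -3.136, -0.0]
wrist_force: [-0.0, 0.7, -0.7]
width: 0.251
```

Request:
{"fn": "arm_command", "kwargs": {
  "targets": [
    {"offset": [0, 0, -0.05], "angular": [0, 0, 0]},
    {"offset": [0, 0, -0.05], "angular": [0, 0, 0]},
    {"offset": [0, 0, 0], "angular": [0, 0, 0]}
  ]
}}

```text
time: 15.0
tcp_pos: [0.5946, -0.0686, 0.1359]
tool_rot: [0.186, -3.136, -0.0]
wrist_force: [0.3, 0.8, -0.9]
width: 0.248
```

Request:
{"fn": "arm_command", "kwargs": {
  "targets": [
    {"offset": [0, 0, -0.05], "angular": [0, 0, 0]},
    {"offset": [0, 0, 0], "angular": [0, 0, 0]}
  ]
}}

```text
time: 15.2
tcp_pos: [0.5947, -0.0686, 0.1357]
tool_rot: [-0.186, 3.136, -0.0]
wrist_force: [0.4, -0.3, 0.2]
width: 0.246
```

Request:
{"fn": "arm_command", "kwargs": {
  "targets": [
    {"offset": [0, 0, -0.05], "angular": [0, 0, 0]},
    {"offset": [0, 0, 0], "angular": [0, 0, 0]}
  ]
}}

```text
time: 15.4
tcp_pos: [0.5947, -0.0686, 0.1357]
tool_rot: [-0.186, 3.136, -0.0]
wrist_force: [-2.5, -1.2, 3.6]
width: 0.245
```

Request:
{"fn": "arm_command", "kwargs": {
  "targets": [
    {"offset": [0, 0, -0.04], "angular": [0, 0, 0]},
    {"offset": [0, 0, 0], "angular": [0, 0, 0]}
  ]
}}

```text
time: 15.6
tcp_pos: [0.5947, -0.0686, 0.1357]
tool_rot: [-0.186, 3.135, -0.0]
wrist_force: [-2.9, 0.5, 6.0]
width: 0.252
```

Request:
{"fn": "arm_command", "kwargs": {
  "targets": [
    {"offset": [0, 0, -0.04], "angular": [0, 0, 0]},
    {"offset": [0, 0, 0], "angular": [0, 0, 0]},
    {"offset": [0, 0, 0], "angular": [0, 0, 0]}
  ]
}}

```text
time: 15.9
tcp_pos: [0.5947, -0.0686, 0.1357]
tool_rot: [-0.186, 3.135, -0.0]
wrist_force: [-2.4, 0.6, 6.7]
width: 0.25
```

```bash
python3 holes.py w13;  python3 -c "
import cv2
a=cv2.imread('pics/w13.png')[120:320,170:470]; cv2.imwrite('pics/w13c.png',cv2.resize(a,None,fx=2.6,fy=2.6,interpolation=cv2.INTER_CUBIC))"
```

```text
15.9 [ 0.5947 -0.0686  0.1357] [-2.4   0.63  6.66] [ 0.248  0.642 -0.014] yaw 0.11842260601966956
```

View pics/w13c.png

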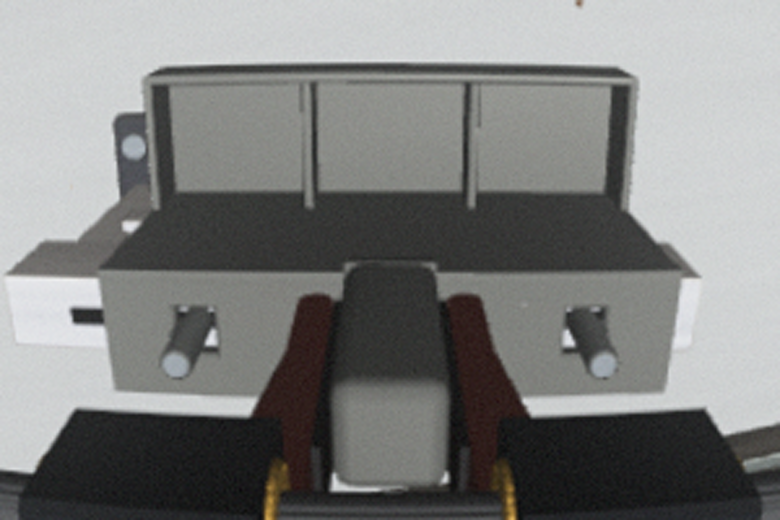

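TCP z stopped at 0.1357 m, the predicted seated height, while the force rose to about 9 N net. It is seated, so I'll release with a small opening that stays clear of the pins.

Request:
{"fn": "arm_command", "kwargs": {
  "targets": [
    {"offset": [0, 0, 0], "angular": [0, 0, 0]},
    {"offset": [0, 0, 0], "angular": [0, 0, 0]},
    {"offset": [0, 0, 0], "angular": [0, 0, 0]},
    {"offset": [0, 0, 0], "angular": [0, 0, 0]},
    {"offset": [0, 0, 0], "angular": [0, 0, 0]}
  ],
  "jaw": 0.42
}}

```text
time: 16.45
tcp_pos: [0.5946, -0.0686, 0.1339]
tool_rot: [0.186, -3.136, -0.0]
wrist_force: [-1.0, 0.2, 0.4]
width: 0.415
```

```bash
python3 holes.py w14;  python3 -c "
import cv2
a=cv2.imread('pics/w14.png')[120:320,170:470]; cv2.imwrite('pics/w14c.png',cv2.resize(a,None,fx=2.6,fy=2.6,interpolation=cv2.INTER_CUBIC))"
```

```text
16.45 [ 0.5946 -0.0686  0.1339] [-0.97  0.25  0.36] [ 0.003 -0.015 -0.015] yaw 0.1183938102701912
```

View pics/w14c.png

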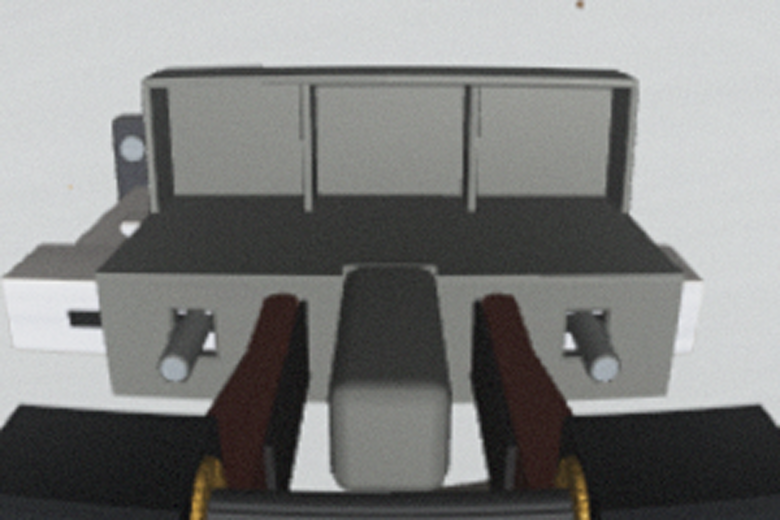

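The fingers are free on both sides of the block and the tray stays put. I'll go straight up, then back to look.

Request:
{"fn": "arm_command", "kwargs": {
  "targets": [
    {"offset": [0, 0, 1.0], "angular": [0, 0, 0]},
    {"offset": [0, 0, 1.5], "angular": [0, 0, 0]},
    {"offset": [0, 0, 2.0], "angular": [0, 0, 0]},
    {"offset": [0, 0, 2.5], "angular": [0, 0, 0]},
    {"offset": [0, 0, 2.5], "angular": [0, 0, 0]},
    {"offset": [0, 0, 2.5], "angular": [0, 0, 0]},
    {"offset": [0, 0, 2.5], "angular": [0, 0, 0]},
    {"offset": [0, 0, 0], "angular": [0, 0, 0]}
  ]
}}

```text
time: 17.3
tcp_pos: [0.5957, -0.0688, 0.2856]
tool_rot: [-0.185, 3.127, -0.003]
wrist_force: [0.3, 0.6, 0.8]
width: 0.42
```

Request:
{"fn": "arm_command", "kwargs": {
  "targets": [
    {"offset": [-1.0, 2.0, 0], "angular": [0, 0, 0]},
    {"offset": [-1.0, 3.0, 0], "angular": [0, 0, 0]},
    {"offset": [-1.0, 3.0, 0], "angular": [0, 0, 0]},
    {"offset": [-1.0, 3.0, 0], "angular": [0, 0, 0]},
    {"offset": [-1.0, 3.0, 0], "angular": [0, 0, 0]},
    {"offset": [-1.0, 3.0, 0], "angular": [0, 0, 0]},
    {"offset": [0, 2.0, 0], "angular": [0, 0, 0]},
    {"offset": [0, 0, 0], "angular": [0, 0, 0]}
  ]
}}

```text
time: 18.1
tcp_pos: [0.5341, 0.1235, 0.2789]
tool_rot: [0.191, -3.135, -0.001]
wrist_force: [-0.8, -0.7, -0.3]
width: 0.418
```

```bash
python3 look.py w15 hole_l,holder_grip,jar,cup; python3 -c "
import cv2
a=cv2.imread('pics/w15.png')[130:290,20:320]; cv2.imwrite('pics/w15c.png',cv2.resize(a,None,fx=2.6,fy=2.6,interpolation=cv2.INTER_CUBIC))"
```

```text
hole_l [197.9 221.1] 0.76 [ 0.6181 -0.0327  0.07  ]
holder_grip [142.1 225.3] 0.68 [ 0.6158 -0.0959  0.115 ]
jar [100.2 235.3] 0.78 [ 0.711  -0.2743  0.    ]
cup [ 60.8 207. ] 0.82 [ 0.6683 -0.3801  0.    ]
18.35 [0.5348 0.1204 0.279 ] [ 1.0253  0.2341 -0.664 ]
```

View pics/w15c.png

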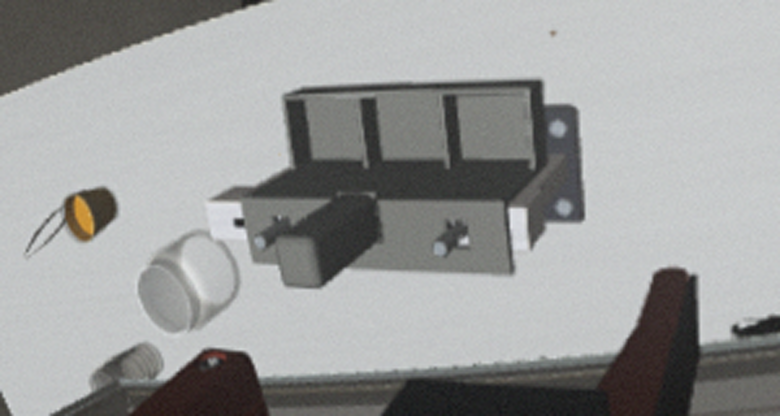

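The tray hangs on the rail with both pins through its holes, and the jar and cup are in place. I'll check seat height and level by fit.

```bash
python3 -c "
import cv2
a=cv2.imread('pics/w15.png')[155:250,90:250]; cv2.imwrite('pics/w15d.png',cv2.resize(a,None,fx=5,fy=5,interpolation=cv2.INTER_CUBIC))"
```

```text
(no output)
```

View pics/w15d.png

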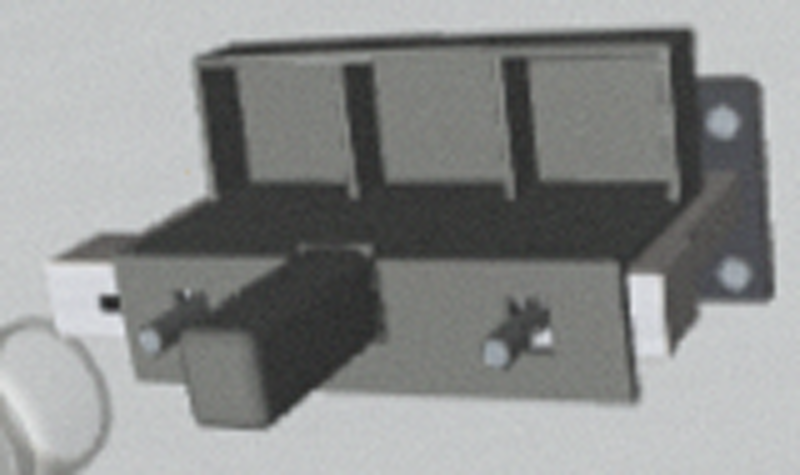

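```bash
python3 - <<'E'
from rail import *
np.set_printoptions(precision=4,suppress=True)
p=pickle.load(open("w15.pkl","rb"))[0]; o=np.array([90,155])
Rl=cv(dict(fr=(48,263),br=(57,334),fl=(664,272),bl=(671,354),pr=(149,338),pl=(495,352)),5,o)
Tr=cv(dict(fr=(118,258),fl=(628,265),bl=(637,400),br=(137,382),bt=(225,378)),5,o)
x,r=fitr([(p,Rl)]); print("rail",x,r); x,r=fitr([(p,Rl)],.11); print("rail",x,r)
from fit import P
def res(v,tilt=True):
    c=R.from_rotvec([v[4],v[5],v[2]] if tilt else [0,0,v[2]])
    return np.concatenate([proj(p,v[[0,1,3]]+c.apply(P[n]),True)-xy for n,xy in Tr.items()])
for tl in (False,True):
    s=least_squares(lambda v:res(v,tl),[.594,-.07,.12,.155,0,0],loss="soft_l1"); print("tray",s.x,np.round(s.fun,1))
for n in ("jar","cup","meter"):
    pass
pt=camera_params("top"); im=get_image("top"); cv2.imwrite("pics/top1.png",im[:,:,::-1])
for n in ("jar","cup","meter"):
    for q in spotter.spot_point("top",n)[:1]: print(n,q["xy"],atz(pt,q["xy"],0))
E
```

```text
rail [ 0.603  -0.0793  0.1195  0.0103  0.1082] [-0.6 -0.5  0.6  0.3 -0.2 -0.4  0.2  0.6  0.2  0.1 -0.2 -0.1]
rail [ 0.6022 -0.0786  0.1203  0.0106  0.11  ] [-1.1 -0.5  0.3  0.3 -0.1 -0.5  0.4  0.6  0.   0.2 -0.  -0.1]
tray [ 0.5948 -0.0684  0.1198  0.1528  0.      0.    ] [-0.3 -0.7 -1.  -0.8  0.4  0.5  1.1 -0.3 -0.   1.4]
tray [ 0.5942 -0.0684  0.116   0.152  -0.0106 -0.0339] [-0.4 -0.5 -0.8 -0.6  0.3  1.   0.4  0.3  0.3 -0. ]
jar [405.6, 171.9] [ 0.7081 -0.2775  0.    ]
cup [442.7, 182.8] [ 0.6707 -0.3938  0.    ]
meter [177.1, 189.0] [0.6571 0.4523 0.    ]
```

View pics/top1.png

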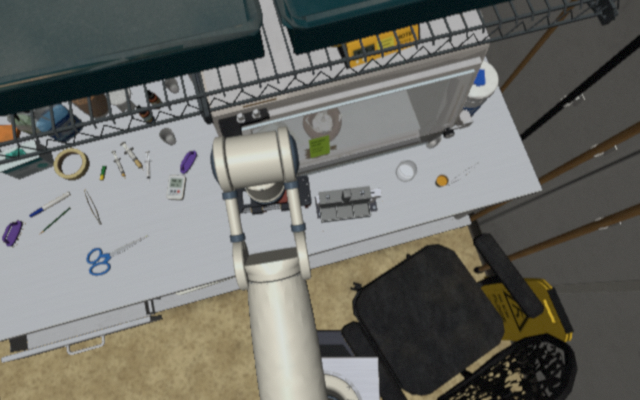

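Seat height reads 44.6 mm above the rail, against 45 nominal. The fit hints at a weakly determined tilt of about 2°, so I'll check with a flatter side view.

Request:
{"fn": "arm_command", "kwargs": {
  "targets": [
    {"offset": [-0.5, 1.5, -1.0], "angular": [-0.1, 0, 0]},
    {"offset": [-0.5, 1.5, -2.0], "angular": [-0.1, 0, 0]},
    {"offset": [-0.5, 1.0, -2.5], "angular": [-0.1, 0, 0]},
    {"offset": [-0.5, 1.0, -2.5], "angular": [-0.1, 0, 0]},
    {"offset": [-0.5, 0.5, -2.5], "angular": [-0.1, 0, 0]},
    {"offset": [0, 0.5, -2.5], "angular": [-0.1, 0, 0]},
    {"offset": [0, 0, 0], "angular": [0, 0, 0]},
    {"offset": [0, 0, 0], "angular": [0, 0, 0]}
  ]
}}

```text
time: 19.35
tcp_pos: [0.5096, 0.1814, 0.1488]
tool_rot: [0.177, -2.962, 0.915]
wrist_force: [-0.1, 0.2, 0.0]
width: 0.418
```

```bash
python3 look.py w16 holder_grip
```

```text
holder_grip [137.7 236.7] 0.85 [ 0.6429 -0.1687  0.115 ]
19.45 [0.5107 0.1809 0.1518] [ 1.0584 -0.3151  0.3738]
```

View pics/w16.png

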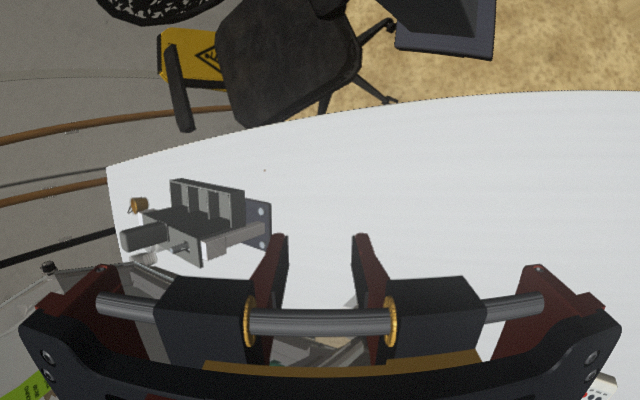

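```bash
python3 -c "
import cv2
a=cv2.imread('pics/w16.png')[170:275,110:280]; cv2.imwrite('pics/w16c.png',cv2.resize(a,None,fx=4.7,fy=4.7,interpolation=cv2.INTER_CUBIC))"
```

```text
(no output)
```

View pics/w16c.png

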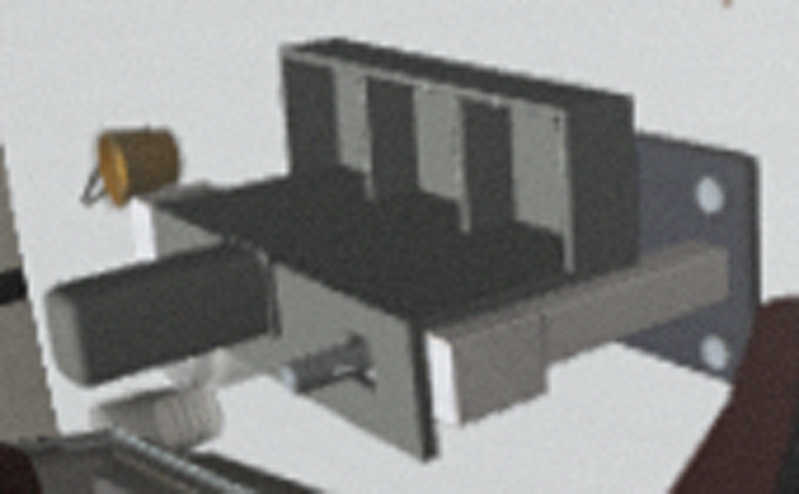

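```bash
python3 -c "
import cv2
a=cv2.imread('pics/w16.png')[232:272,190:232]; cv2.imwrite('pics/w16e.png',cv2.resize(a,None,fx=14,fy=14,interpolation=cv2.INTER_CUBIC))"
```

```text
(no output)
```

View pics/w16e.png

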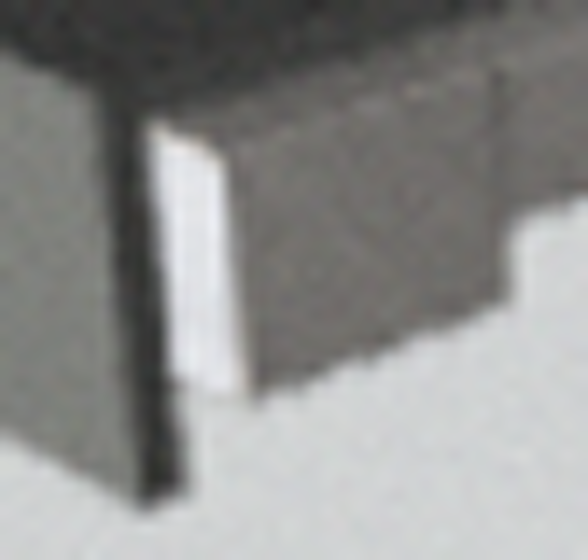

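```bash
python3 - <<'E'
from rail import *
from fit import P
np.set_printoptions(precision=4,suppress=True)
p15=pickle.load(open("w15.pkl","rb"))[0];p16=pickle.load(open("w16.pkl","rb"))[0]
o=np.array([90,155]); e=np.array([190,232]); c7=np.array([110,170])
Q=dict(P); Q["ufl"]=np.array((-8,75,-45))/1e3; Q["ubl"]=np.array((28,75,-45))/1e3
for k,v in dict(arf=(-4,-75,-115),alf=(-4,75,-115)).items(): Q[k]=np.array(v)/1e3
Tr=cv(dict(fr=(118,258),fl=(628,265),bl=(637,400),br=(137,382),bt=(225,378)),5,o)
T6={**cv(dict(fl=(101,85),bl=(143,503),ubl=(185,490)),14,e)}
Rl=cv(dict(fr=(48,263),br=(57,334),fl=(664,272),bl=(671,354),pr=(149,338),pl=(495,352)),5,o)
R6={**cv(dict(fl=(226,152),bl=(251,402)),14,e),**cv(dict(pl=(288,380)),4.7,c7)}
# line test: predicted image slopes dx/dy of flange edge (tilt t) and rail edge in w16
for t in (0,-.01,-.02,-.034):
    c=R.from_rotvec([0,0,.12])*R.from_rotvec([0,t,0])
    # pivot about rail front edge under flange: point (-2,0,-45)
    piv=np.array((-2,0,-45))/1e3
    g=np.array([.594,-.069,.155])
    f=lambda k: proj(p16,g+R.from_rotvec([0,0,.12]).apply(piv)+c.apply(Q[k]-piv),True)
    a,b,u,v=f("fl"),f("bl"),f("ufl"),f("ubl")
    print(t,"top slope",(b-a)[0]/(b-a)[1],"under",(v-u)[0]/(v-u)[1], a,b,v)
rr=R.from_rotvec([0,0,.12]); g=np.array([.6024,-.0783,.11])
a,b=[proj(p16,g+rr.apply(np.array(k)/1e3),True) for k in ((-11,95,0),(11,95,0))]; print("rail slope",(b-a)[0]/(b-a)[1],a,b)
print(T6,R6)
E
```

```text
0 top slope 0.11878279853295896 under 0.1136639924441297 [196.061  237.7187] [199.6049 267.5538] [203.0962 266.179 ]
-0.01 top slope 0.10983068577280754 under 0.10482471759538399 [196.101  237.6617] [199.3887 267.5958] [202.8879 266.2598]
-0.02 top slope 0.10092862050078297 under 0.09603408517881104 [196.1414 237.6052] [199.1723 267.6353] [202.6792 266.3383]
-0.034 top slope 0.08854559613971356 under 0.08380482458048853 [196.1987 237.5266] [198.8692 267.6864] [202.3863 266.4443]
rail slope 0.10866998272131051 [205.1465 242.3306] [207.159  260.8504]
{'fl': array([196.75  , 237.6071]), 'bl': array([199.75  , 267.4643]), 'ubl': array([202.75  , 266.5357])} {'fl': array([205.6786, 242.3929]), 'bl': array([207.4643, 260.25  ]), 'pl': array([170.883 , 250.4574])}
```

The flange and rail edges run parallel in this view, with slopes of about 0.100 each, so any tilt is at most about 1°. The rail end shows an even strip below the flange. The arm touches nothing, so I'm handing in.

```bash
python3 - <<'E'
from bench import observe, ticket
o=observe(); print(o["time"],o["tcp_pos"],o["wrist_force"]); print(ticket.close_job())
E
```

```text
19.45 [0.51068022 0.18094286 0.15182581] [ 1.0584435  -0.31509126  0.37377928]
the job is handed in; nothing more can be done
None
```

The tray is hung on the stand's rail, tray side to the front, with a pin through each flange hole. I handed the job in at 19.5 s of the 61 s allowed.

I gripped the tray by its block and found the rail and pins from two wrist views. I then lined the holes up on the pins, lowered the flange in small force-checked steps and pressed it down past the springs. I opened the jaws only part way, to clear the pins, and drew the arm off.

**Seating:** the tool stopped dead at z = 0.1357 m, exactly the height worked out for fully home, while the downward force rose to about 9 N. After release, the grip point measured 44.6 mm above the rail, against 45 mm nominal.

**Level:** the checks disagreed a little. A full fit of one view suggested about 2° of tilt, though weakly determined. A flatter side view showed the flange and rail edges parallel to within about 1°, so I left it.

**Other objects:** in the top view the jar, cup and meter read within about 10 mm of their first positions. That is about the spotter's noise in this view, and I never took the arm near them.

**Cameras:** the side camera showed only a wall, so every measurement came from the wrist and top cameras.

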